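Fill the pocket tray and stack the tubs on it

TASK

Pack the chocolate order: first put each piece of chocolate from the nearer wooden board flat into a pocket of its own in the base tray, then stack all three lidded tubs upon the tray in any order, in line with it, so that the corner feet of each sit fully down in the corner recesses of what is below. Leave the stamp and ink pad where they are, and do not tip a tub over.

Things in the scene. Friction and masses are not known exactly. Their poses are not given: they have to be found in the camera images.
- tray: dark and cream base tray, fixed, 200 (x) x 120 (y) mm; origin: centre of its underside. 2 x 2 pockets in the middle; ends (|x| = 73 to 100 mm) 28 mm high with a 20 mm square recess, 8 mm deep, in each corner at x = +-86, y = +-46 mm for the tubs' feet; a seated tub's foot ends are 20 mm above the counter
- pocket_0 (a point): centre of the floor of a pocket of the tray, 4 mm above the counter; the pocket is 71 mm (tray's x) x 54 mm (tray's y), its side walls and dividers 14 mm high above this floor and 4 mm thick; axes as the tray's
- pocket_1 (a point): centre of the floor of a pocket of the tray, 4 mm above the counter; the pocket is 71 mm (tray's x) x 54 mm (tray's y), its side walls and dividers 14 mm high above this floor and 4 mm thick; axes as the tray's
- pocket_2 (a point): centre of the floor of a pocket of the tray, 4 mm above the counter; the pocket is 71 mm (tray's x) x 54 mm (tray's y), its side walls and dividers 14 mm high above this floor and 4 mm thick; axes as the tray's
- pocket_3 (a point): centre of the floor of a pocket of the tray, 4 mm above the counter; the pocket is 71 mm (tray's x) x 54 mm (tray's y), its side walls and dividers 14 mm high above this floor and 4 mm thick; axes as the tray's
- tub_a_mid (a point): red tub with cream lid, 200 (x) x 120 (y) x 62 mm with feet, 0.35 kg; this point: centre, 31 mm above the foot ends. 4 feet 14 mm thick, 10 mm long. A channel 64 mm wide in x, open at both long sides, crosses the lid; in it a dark 14 mm thick carrying web along x at y = 0, top flush with the lid, 32 mm deep: grip it across y. Recesses in the lid as on the tray; stacking adds 54 mm a tub
- tub_b_mid (a point): teal tub with cream lid, 200 (x) x 120 (y) x 62 mm with feet, 0.35 kg; this point: centre, 31 mm above the foot ends. 4 feet 14 mm thick, 10 mm long. A channel 64 mm wide in x, open at both long sides, crosses the lid; in it a dark 14 mm thick carrying web along x at y = 0, top flush with the lid, 32 mm deep: grip it across y. Recesses in the lid as on the tray; stacking adds 54 mm a tub
- tub_c_mid (a point): ochre tub with cream lid, 200 (x) x 120 (y) x 62 mm with feet, 0.35 kg; this point: centre, 31 mm above the foot ends. 4 feet 14 mm thick, 10 mm long. A channel 64 mm wide in x, open at both long sides, crosses the lid; in it a dark 14 mm thick carrying web along x at y = 0, top flush with the lid, 32 mm deep: grip it across y. Recesses in the lid as on the tray; stacking adds 54 mm a tub
- chunk_a_mid (a point): piece of dark chocolate, about 39 x 58 x 15 mm, 0.04 kg, slightly irregular; this point is its centre 8 mm above its underside. Grip it across its 39 mm width (its x axis); 58 mm long along its y axis (its edges are rounded or broken). It may be absent.
- chunk_b_mid (a point): piece of dark chocolate, about 39 x 58 x 15 mm, 0.04 kg, slightly irregular; this point is its centre 8 mm above its underside. Grip it across its 39 mm width (its x axis); 58 mm long along its y axis (its edges are rounded or broken). It may be absent.
- chunk_c_mid (a point): piece of dark chocolate, about 54 x 44 x 17 mm, 0.04 kg, slightly irregular; this point is its centre 8 mm above its underside. Grip it across its 44 mm width (its y axis); 54 mm long along its x axis (its edges are rounded or broken). It may be absent.
- chunk_d_mid (a point): piece of dark chocolate, about 54 x 44 x 17 mm, 0.04 kg, slightly irregular; this point is its centre 8 mm above its underside. Grip it across its 44 mm width (its y axis); 54 mm long along its x axis (its edges are rounded or broken). It may be absent.
- board: the nearer wooden board, 150 (x) x 260 (y) x 16 mm, fixed, on which the chocolate lies; origin at the centre of its underside
- stamp: loyalty stamp with a dark grip, 30 x 30 x 60 mm, at the right edge of the counter, bystander; origin at the centre of its underside
- ink: ink pad, 46 x 72 x 18 mm, beside the stamp, bystander; origin at the centre of its underside
There are look-alikes about, which are no part of the job. What is shaped like the part that bears chunk_b_mid but blue or white is not meant.

How it is judged:
On the way:
1. every piece of chocolate lies flat in a pocket of the tray (((x of chunk_a_mid in the frame of pocket_0 between -0.022 and 0.022 m and y of chunk_a_mid in the frame of pocket_0 between -0.016 and 0.016 m) or (x of chunk_a_mid in the frame of pocket_1 between -0.022 and 0.022 m and y of chunk_a_mid in the frame of pocket_1 between -0.016 and 0.016 m) or (x of chunk_a_mid in the frame of pocket_2 between -0.022 and 0.022 m and y of chunk_a_mid in the frame of pocket_2 between -0.016 and 0.016 m) or (x of chunk_a_mid in the frame of pocket_3 between -0.022 and 0.022 m and y of chunk_a_mid in the frame of pocket_3 between -0.016 and 0.016 m)) and z of each of chunk_a_mid, chunk_b_mid, chunk_c_mid, chunk_d_mid in the frame of tray below 0.017 m and angle between each of chunk_a_mid, chunk_b_mid, chunk_c_mid, chunk_d_mid's own z axis and vertical below 0.15 rad and ((x of chunk_b_mid in the frame of pocket_0 between -0.022 and 0.022 m and y of chunk_b_mid in the frame of pocket_0 between -0.016 and 0.016 m) or (x of chunk_b_mid in the frame of pocket_1 between -0.022 and 0.022 m and y of chunk_b_mid in the frame of pocket_1 between -0.016 and 0.016 m) or (x of chunk_b_mid in the frame of pocket_2 between -0.022 and 0.022 m and y of chunk_b_mid in the frame of pocket_2 between -0.016 and 0.016 m) or (x of chunk_b_mid in the frame of pocket_3 between -0.022 and 0.022 m and y of chunk_b_mid in the frame of pocket_3 between -0.016 and 0.016 m)) and ((x of chunk_c_mid in the frame of pocket_0 between -0.022 and 0.022 m and y of chunk_c_mid in the frame of pocket_0 between -0.016 and 0.016 m) or (x of chunk_c_mid in the frame of pocket_1 between -0.022 and 0.022 m and y of chunk_c_mid in the frame of pocket_1 between -0.016 and 0.016 m) or (x of chunk_c_mid in the frame of pocket_2 between -0.022 and 0.022 m and y of chunk_c_mid in the frame of pocket_2 between -0.016 and 0.016 m) or (x of chunk_c_mid in the frame of pocket_3 between -0.022 and 0.022 m and y of chunk_c_mid in the frame of pocket_3 between -0.016 and 0.016 m)) and ((x of chunk_d_mid in the frame of pocket_0 between -0.022 and 0.022 m and y of chunk_d_mid in the frame of pocket_0 between -0.016 and 0.016 m) or (x of chunk_d_mid in the frame of pocket_1 between -0.022 and 0.022 m and y of chunk_d_mid in the frame of pocket_1 between -0.016 and 0.016 m) or (x of chunk_d_mid in the frame of pocket_2 between -0.022 and 0.022 m and y of chunk_d_mid in the frame of pocket_2 between -0.016 and 0.016 m) or (x of chunk_d_mid in the frame of pocket_3 between -0.022 and 0.022 m and y of chunk_d_mid in the frame of pocket_3 between -0.016 and 0.016 m))), for 0.2 s.
At the end, for the whole second after the job is handed in: each chocolate piece lies flat in a pocket (centre within 22 x 16 mm of its centre); the three tubs stand in one stack on the tray, each within 4 mm of its seated height, level within 0.03 rad, centred within 16 mm along x and y, in line within 0.12 rad (either way round); all at rest (all of step 1 and x of tub_a_mid in the frame of tray between -0.016 and 0.016 m and y of tub_a_mid in the frame of tray between -0.016 and 0.016 m and angle between each of tub_a_mid, tub_b_mid, tub_c_mid's own z axis and vertical below 0.03 rad and angle between the x axis of each of tub_a_mid, tub_b_mid, tub_c_mid and the x axis of tray, either way round below 0.12 rad and (height (world z) of tub_a_mid between 0.047 and 0.055 m or height (world z) of tub_a_mid between 0.101 and 0.109 m or height (world z) of tub_a_mid between 0.155 and 0.163 m) and x of tub_b_mid in the frame of tray between -0.016 and 0.016 m and y of tub_b_mid in the frame of tray between -0.016 and 0.016 m and (height (world z) of tub_b_mid between 0.047 and 0.055 m or height (world z) of tub_b_mid between 0.101 and 0.109 m or height (world z) of tub_b_mid between 0.155 and 0.163 m) and x of tub_c_mid in the frame of tray between -0.016 and 0.016 m and y of tub_c_mid in the frame of tray between -0.016 and 0.016 m and (height (world z) of tub_c_mid between 0.047 and 0.055 m or height (world z) of tub_c_mid between 0.101 and 0.109 m or height (world z) of tub_c_mid between 0.155 and 0.163 m) and linear speed of each of chunk_a, chunk_b, chunk_c, chunk_d, tub_a, tub_b, tub_c below 0.02 m/s); the robot touches nothing.
It fails at once if the stamp is moved more than 3 cm (distance of stamp from where it was at the start of the episode above 0.03 m).
It fails at once if the ink pad is moved more than 3 cm (distance of ink from where it was at the start of the episode above 0.03 m).
It fails at once if a tub is tipped over (angle between any of tub_a_mid, tub_b_mid, tub_c_mid's own z axis and vertical above 0.8 rad).
Of chunk_a, chunk_b, chunk_c, chunk_d only 3 to 4 are there at a start; the rules pass over those that are not, and their reading is None.
At some moment in a run one of tub_a, tub_b, tub_c may be knocked a few centimetres aside while the robot is not near it.
It also fails if it takes over 208 s, if anything falls off the work surface, if the arm or the gripper's body presses on something with over 40 N, if the wrist force passes 120 N, or if a joint passes its speed limit or range.

ROBOT

A 6-joint arm with a two-finger parallel gripper is mounted at the origin on a cart in front of the work surface, level with it; the furniture and walls round the work are solid. World frame = base frame: x ahead of the robot, y to its left, z up, the work surface at z = 0. Lengths are in m, angles in rad, forces in N, time in s.
With the tool pointing down it reaches from about 0.25 to 0.725 m from the base axis. Payload 4 kg.
Tool frame: the origin (TCP) lies on the centre line of the jaws, within the pads' length; the fingertips stand 14 mm ahead of it and the grasp point (between the pads) lies 5 mm behind it; z points along the fingers, x is the direction in which the jaws open and shut, and the axes are right-handed (so a half turn about z gives the same grasp; the last joint's range is limited). The gripper opens to 85 mm and grips with 20 to 120 N. Pads are 22 mm wide; open, the fingers measure 114 mm over their backs; the gripper's body (76 mm by 85 mm) begins 54 mm behind the grasp point. The pads swing forward as they close: fully open they stand 13 mm farther back than shut.
Start: joints at [-1.349, 0.241, 0.005, 1.335, 0, 1.571], TCP at [0.11, -0.488, 0.245] pointing down, gripper open.
Joint ranges: [-2.72, 2.72], [-1.05, 1.87], [-1.09, 1.28], [-1.99, 2.15], [-1.42, 1.44], [-3.14, 3.14]. Speed limits (rad/s): [2.79, 2.79, 3.14, 3.14, 3.14, 3.14].

INTERFACE

Orientations are given as a unit quaternion [x, y, z, w].
In Python, from workcell import bot gives the robot as it stands.
- The arm moves only by the tool play_rows, never from a script. Its argument "motion" is a list of rows, each an object with "fingers": the closure, from -1 (fully open) to 1 (shut), so that 0 is half open; "translation": the shift along the tool's x, y, z in cm, a list of three; "roll": the turn about the tool's z in degrees. A call has 1 to 20 rows; each row is the pose to reach, as a shift and turn from the pose commanded when the call began, along the tool's axes at that moment; what a row does not reach only later rows make up. A row lasts 1/12 s, in which the tool goes at most 41.7 mm and 7.16 degrees, less where a joint would pass 70% of its speed; a pose out of reach is approached as far as the arm can. A call with a gripper value outside its range is refused whole. The fingers move at their own pace and stop on an object; the grip force is fixed at half the most. Time passes only in rows, so rows that repeat a pose let the fingers close. It gives the time, the measured TCP pose, the force and the opening at its end, in the units of the state.
- bot.get_obs(): the state, without advancing time (a new reading comes with each control period).
- bot.camera(name): name is "scene" or "side" or "wrist"; returns a dict with "pixels" (384x512x3 uint8, red, green, blue), "intrinsics" (3x3 intrinsics, pixels), "world_to_cam" (4x4, takes a point from world to camera coordinates). Camera axes: x right, y down, z forward; pixel columns grow to the right and rows downward; lengths in m; the calibration is good to about 2 mm. The wrist camera is an equidistant fisheye: a pixel r from the principal point sees the ray r / f radians off the axis. A picture is of the moment at which its call begins. There is no depth.
- bot.job_done(): hands the job in, once; it reports no verdict.
The state is a dict: "clock": time; "joint_pos": joint angles; "joint_vel": joint speeds; "tau": joint torques, N m; "eef_pos": TCP position; "tool_rot": TCP orientation; "ft_force": force on the tool from outside, world axes, zero at the start; "ft_torque": the same for the moment, N m; "grip_width": finger opening in m.
Only numpy, scipy, OpenCV 4.12 (cv2) and the standard library are available. Lean on these libraries where they do the work, as an engineer would, in place of code of your own. Each camera call takes 0.05 s, during which the arm holds its last target. There are 200 camera calls.

## Working session

There is one attempt and no reset: what is moved stays moved. The work goes in short steps, Python scripts to look and compute and a tool call to move; the robot and the scene stay as the last step left them, time stands still between calls to the robot, and variables do not carry over. Pictures are saved under pics/ and viewed, about 12 in all and at most 16, crops included, and the job is handed in when it is done.

Besides the shell and the picture viewer there is one more tool, called after "Request:" in YAML: its name, and indented under it one key for each argument. play_rows: Moves the arm, as the interface text tells. Its arguments: {"type":"object","properties":{"motion":{"type":"array","items":{"type":"object","properties":{"fingers":{"type":"number"},"translation":{"type":"array","items":{"type":"number"}},"roll":{"type":"number"}}}}},"required":["motion"]}

```bash
ls; mkdir -p pics
python3 - <<'E'
from workcell import bot
import cv2,numpy as np
o=bot.get_obs();print({k:np.round(v,3) for k,v in o.items()})
for n in ["scene","side"]:
    c=bot.camera(n);cv2.imwrite(f"pics/{n}0.png",c["pixels"][...,::-1]);print(n,np.round(c["intrinsics"],1).tolist(),np.round(c["world_to_cam"],3).tolist())
E
```

```text
pics
{'clock': np.float64(0.0), 'joint_pos': array([-1.349,  0.241,  0.004,  1.335,  0.   ,  1.571]), 'joint_vel': array([-0.   , -0.001, -0.001, -0.001, -0.   ,  0.   ]), 'tau': array([-0.0000e+00, -3.7232e+01,  2.5240e+01,  1.7000e-02,  0.0000e+00,
        0.0000e+00]), 'eef_pos': array([ 0.11 , -0.487,  0.244]), 'tool_rot': array([ 0.781, -0.625, -0.001, -0.001]), 'ft_force': array([ 0.378, -0.825,  0.208]), 'ft_torque': array([-0.001, -0.009, -0.007]), 'grip_width': np.float64(0.085)}
scene [[365.9, 0.0, 254.6], [0.0, 365.9, 191.5], [0.0, 0.0, 1.0]] [[0.634, -0.773, -0.008, -0.306], [-0.333, -0.263, -0.905, 0.257], [0.698, 0.577, -0.425, 1.003], [0.0, 0.0, 0.0, 1.0]]
side [[449.7, 0.0, 259.3], [0.0, 449.7, 195.4], [0.0, 0.0, 1.0]] [[-1.0, -0.021, 0.023, 0.552], [-0.031, 0.499, -0.866, 0.056], [0.007, -0.866, -0.499, 1.735], [0.0, 0.0, 0.0, 1.0]]
```

View pics/scene0.png

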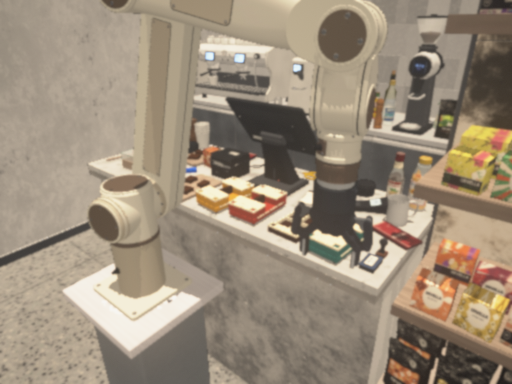

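View pics/side0.png

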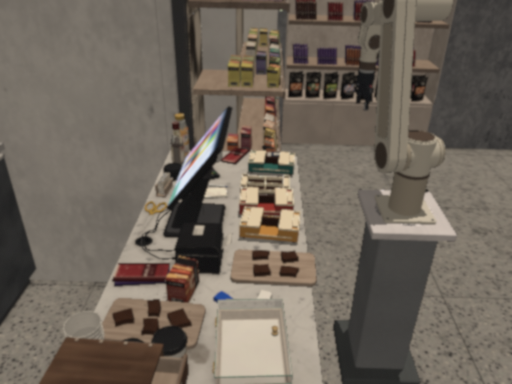

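```bash
cat > h.py <<'E'
import numpy as np,cv2
from workcell import bot
def ray(c,uv):
    K=c["intrinsics"];T=np.array(c["world_to_cam"]);R=T[:3,:3];o=-R.T@T[:3,3]
    d=np.array([(uv[0]-K[0][2])/K[0][0],(uv[1]-K[1][2])/K[1][1],1.])
    if c["name"]=="wrist":
        r=np.hypot(d[0],d[1]);d=np.array([np.sin(r)*d[0]/max(r,1e-9),np.sin(r)*d[1]/max(r,1e-9),np.cos(r)])
    return o,R.T@d
def hit(c,uv,z):
    o,d=ray(c,uv);return (o+d*(z-o[2])/d[2])[:2]
def proj(c,p):
    K=c["intrinsics"];T=np.array(c["world_to_cam"]);q=T[:3,:3]@np.array(p)+T[:3,3]
    if c["name"]=="wrist":
        r=np.hypot(q[0],q[1]);s=np.arctan2(r,q[2])/max(r,1e-9);x,y=q[0]*s,q[1]*s
    else: x,y=q[0]/q[2],q[1]/q[2]
    return K[0][0]*x+K[0][2],K[1][1]*y+K[1][2]
def cam(n,save=None):
    c=bot.camera(n);c["name"]=n;c["bgr"]=np.ascontiguousarray(c["pixels"][...,::-1])
    if save:
        cv2.imwrite(f"pics/{save}.png",c["bgr"])
    return c
E
python3 - <<'E'
from h import *
c=cam("side");w=cam("wrist","w0")
im=c["bgr"][140:310,200:330];cv2.imwrite("pics/crop.png",cv2.resize(im,None,fx=4.5,fy=3.5,interpolation=cv2.INTER_CUBIC))
for n,uv,z in [("teal",(271,160),.06),("next",(265,185),.03),("red",(266,203),.06),("ochre",(270,222),.06),("board",(273,267),.016),("far",(150,318),.016),("blue",(223,296),0)]:print(n,hit(c,uv,z).round(3))
print(w["intrinsics"],np.round(w["world_to_cam"],3))
E
```

```text
teal [ 0.509 -0.285]
next [ 0.532 -0.112]
red [0.527 0.08 ]
ochre [0.513 0.205]
board [0.502 0.39 ]
far [0.83 0.62]
blue [0.646 0.509]
[[297.31863964   0.         252.49526873]
 [  0.         297.31863964 189.08141583]
 [  0.           0.           1.        ]] [[ 0.219 -0.976 -0.002 -0.5  ]
 [-0.927 -0.209  0.311 -0.04 ]
 [-0.304 -0.066 -0.95   0.382]
 [ 0.     0.     0.     1.   ]]
```

View pics/crop.png

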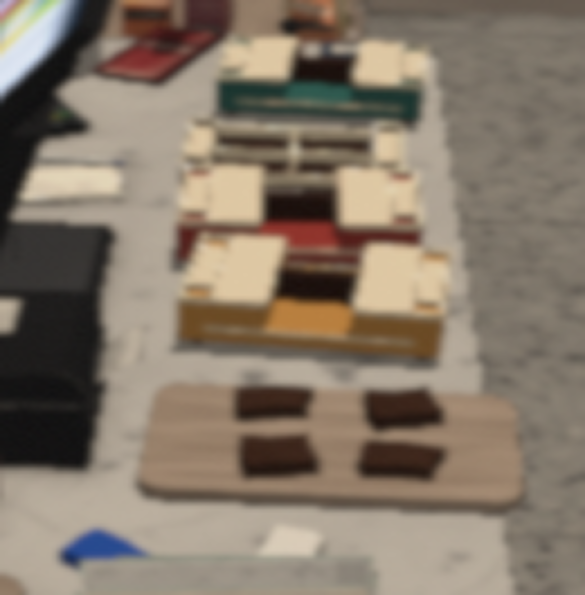

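View pics/w0.png

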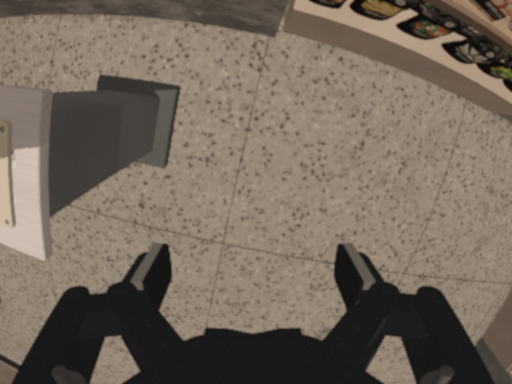

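The picture shows, from −y to +y: teal tub (side px 271,160), tray (265,185), red tub (266,203), ochre tub (270,222), then the nearer board (273,267) carrying four pieces. What could be taken for the chocolate:
- Four dark pieces on the nearer board, at about (260,255), (290,257), (262,270) and (289,271). These are the ones to take.
- The far board's dark pieces, at (122,316), (150,325), (178,316) and (153,305).
- The blue piece (223,296) and the white piece (265,295).

The crop confirms the choice.

```bash
cat >> h.py <<'E'
def wrap(a,m=180): return (a+m/2)%m-m/2
def tool():
    o=bot.get_obs();x,y,z,w=o["tool_rot"]
    from scipy.spatial.transform import Rotation as R
    return o,R.from_quat([x,y,z,w]).as_matrix()
def go(x,y,z,yaw=None,half=True):
    """print shift (cm) and roll (deg) from current pose to a TCP target"""
    o,R=tool();t=R.T@(np.array([x,y,z])-o["eef_pos"])*100
    cur=np.degrees(np.arctan2(R[1,0],R[0,0]));r=0 if yaw is None else -wrap(yaw-cur,180 if half else 360)
    print("shift",t.round(2).tolist(),"roll",round(r,1),"| j1,j6",np.degrees(o["joint_pos"][[0,5]]).round(0),"yaw",round(cur,1),"t",round(float(o["clock"]),1))
def rects(c,mask,z,amin=60):
    out=[]
    for k in cv2.findContours(mask,cv2.RETR_EXTERNAL,cv2.CHAIN_APPROX_NONE)[0]:
        if cv2.contourArea(k)<amin: continue
        P=np.array([hit(c,p[0],z) for p in k])
        (cx,cy),(a,b),th=cv2.minAreaRect((P*1000).astype(np.float32))
        if b>a: a,b,th=b,a,th+90
        out.append((k.reshape(-1,2).mean(0).round(0),np.round([cx/1000,cy/1000],4),round(a),round(b),round(wrap(th),1)))
    return out
E
python3 - <<'E'
from h import *
c=cam("side");m=cv2.inRange(c["bgr"],(0,0,0),(60,60,80));m[:248]=0;m[280:]=0;m[:,:235]=0;m[:,312:]=0
for r in rects(c,m,.032,20):print(*r)
go(.43,.37,.245)
E
```

```text
[288. 271.] [0.4559 0.4276] 51 41 -4.5
[261. 270.] [0.5373 0.4257] 47 45 -87.2
[289. 257.] [0.4525 0.357 ] 50 46 12.8
[260. 255.] [0.5413 0.3525] 48 41 3.0
shift [-76.61, -50.09, 0.06] roll 0 | j1,j6 [-77.  90.] yaw -77.3 t 0.2
```

```bash
python3 -c "
from h import *
go(.48,-.08,.3,0)"
```

```text
shift [-31.61, -45.07, -5.48] roll -77.3 | j1,j6 [-77.  90.] yaw -77.3 t 0.2
```

Request:
play_rows:
  motion:
    - {"translation":[-31.6,-45.1,-5.5],"roll":-77.3,"fingers":-1}
    - {"translation":[-31.6,-45.1,-5.5],"roll":-77.3,"fingers":-1}
    - {"translation":[-31.6,-45.1,-5.5],"roll":-77.3,"fingers":-1}
    - {"translation":[-31.6,-45.1,-5.5],"roll":-77.3,"fingers":-1}
    - {"translation":[-31.6,-45.1,-5.5],"roll":-77.3,"fingers":-1}
    - {"translation":[-31.6,-45.1,-5.5],"roll":-77.3,"fingers":-1}
    - {"translation":[-31.6,-45.1,-5.5],"roll":-77.3,"fingers":-1}
    - {"translation":[-31.6,-45.1,-5.5],"roll":-77.3,"fingers":-1}
    - {"translation":[-31.6,-45.1,-5.5],"roll":-77.3,"fingers":-1}
    - {"translation":[-31.6,-45.1,-5.5],"roll":-77.3,"fingers":-1}
    - {"translation":[-31.6,-45.1,-5.5],"roll":-77.3,"fingers":-1}
    - {"translation":[-31.6,-45.1,-5.5],"roll":-77.3,"fingers":-1}
    - {"translation":[-31.6,-45.1,-5.5],"roll":-77.3,"fingers":-1}
    - {"translation":[-31.6,-45.1,-5.5],"roll":-77.3,"fingers":-1}
    - {"translation":[-31.6,-45.1,-5.5],"roll":-77.3,"fingers":-1}
    - {"translation":[-31.6,-45.1,-5.5],"roll":-77.3,"fingers":-1}
    - {"translation":[-31.6,-45.1,-5.5],"roll":-77.3,"fingers":-1}
    - {"translation":[-31.6,-45.1,-5.5],"roll":-77.3,"fingers":-1}

```text
clock: 1.75
eef_pos: [0.4794, -0.0814, 0.3002]
tool_rot: [1.0, -0.001, -0.0, 0.0]
ft_force: [-0.4, -0.9, -0.1]
grip_width: 0.0856
```

```bash
python3 -c "
from h import *
c=cam('wrist','w1');go(.47,.37,.27,0)"
```

```text
shift [-1.05, -45.15, 3.03] roll -0.1 | j1,j6 [-10.  80.] yaw -0.1 t 1.8
```

View pics/w1.png

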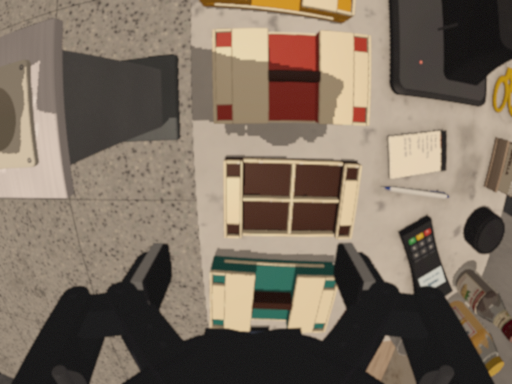

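```bash
python3 -c "
from h import *
c=cam('wrist');im=c['bgr']
for p in [(268,180),(316,180),(265,216),(293,75),(292,200),(232,195)]: print(p,im[p[1],p[0]])
m=cv2.inRange(im,(0,0,0),(60,60,95));m[:150]=0;m[245:]=0;m[:,:215]=0;m[:,365:]=0
for r in rects(c,m,.018,200):print(*r)
for uv in [(225,157),(360,162),(354,238),(221,234)]: print(hit(c,uv,.028).round(4))
"
```

```text
(268, 180) [41 53 84]
(316, 180) [35 45 76]
(265, 216) [36 48 77]
(293, 75) [23 26 43]
(292, 200) [172 204 222]
(232, 195) [175 210 229]
[315. 217.] [ 0.5755 -0.1829] 69 46 -2.0
[264. 216.] [ 0.4983 -0.1795] 66 43 -1.7
[318. 181.] [ 0.5773 -0.1247] 69 47 -3.0
[266. 179.] [ 0.4999 -0.1226] 66 46 -1.7
[ 0.4425 -0.0869]
[ 0.6359 -0.0929]
[ 0.6408 -0.2156]
[ 0.4324 -0.205 ]
```

Request:
play_rows:
  motion:
    - {"translation":[-1,-45,3],"roll":0,"fingers":-1}
    - {"translation":[-1,-45,3],"roll":0,"fingers":-1}
    - {"translation":[-1,-45,3],"roll":0,"fingers":-1}
    - {"translation":[-1,-45,3],"roll":0,"fingers":-1}
    - {"translation":[-1,-45,3],"roll":0,"fingers":-1}
    - {"translation":[-1,-45,3],"roll":0,"fingers":-1}
    - {"translation":[-1,-45,3],"roll":0,"fingers":-1}
    - {"translation":[-1,-45,3],"roll":0,"fingers":-1}
    - {"translation":[-1,-45,3],"roll":0,"fingers":-1}
    - {"translation":[-1,-45,3],"roll":0,"fingers":-1}
    - {"translation":[-1,-45,3],"roll":0,"fingers":-1}
    - {"translation":[-1,-45,3],"roll":0,"fingers":-1}
    - {"translation":[-1,-45,3],"roll":0,"fingers":-1}
    - {"translation":[-1,-45,3],"roll":0,"fingers":-1}

```text
clock: 3.02
eef_pos: [0.4705, 0.3686, 0.2701]
tool_rot: [1.0, -0.0, -0.0, 0.0]
ft_force: [-0.2, 0.3, 0.6]
grip_width: 0.0857
```

```bash
python3 -c "
from h import *
c=cam('wrist','w2');im=c['bgr']
m=cv2.inRange(im,(0,0,0),(60,60,95));m[235:]=0
for r in rects(c,m,.032,200):print(*r)
go(.45,.35,.1)"
```

```text
[496. 220.] [0.9082 0.268 ] 51 49 -33.4
[309. 178.] [0.5436 0.3415] 54 34 5.7
[159. 185.] [0.331  0.3187] 95 95 1.0
[241. 174.] [0.4555 0.3466] 52 42 11.4
[244. 120.] [0.4581 0.4166] 55 34 -3.0
[308. 121.] [0.5406 0.4155] 52 41 7.8
[457. 140.] [0.774  0.3712] 247 246 76.6
[484.  27.] [0.8246 0.5869] 48 46 -1.7
[506.  16.] [0.8827 0.6183] 39 38 -75.4
[451.   4.] [0.7599 0.6038] 54 18 15.1
shift [-2.07, 1.82, 17.05] roll 0 | j1,j6 [ 38. 128.] yaw -0.1 t 3.1
```

View pics/w2.png

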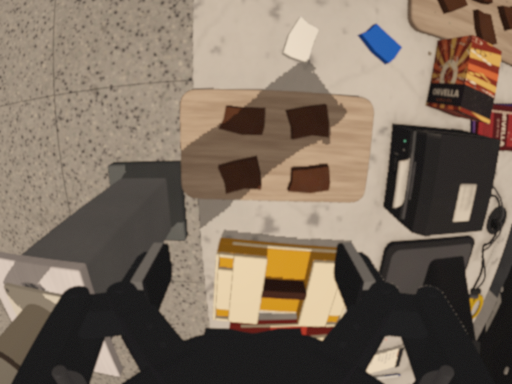

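The close view shows all four pieces on the board at (244,120), (308,121), (241,174) and (309,178), with long axes roughly along world x. All will be gripped across y, with the jaws only part open because of the neighbouring pieces. I'll go above the first one.

```bash
python3 -c "
from h import *
go(.5,.37,.2,90)"
```

```text
shift [2.93, -0.19, 7.05] roll 89.9 | j1,j6 [ 38. 128.] yaw -0.1 t 3.1
```

Request:
play_rows:
  motion:
    - {"translation":[2.9,0,7],"roll":-90,"fingers":-0.4}
    - {"translation":[2.9,0,7],"roll":-90,"fingers":-0.4}
    - {"translation":[2.9,0,7],"roll":-90,"fingers":-0.4}
    - {"translation":[2.9,0,7],"roll":-90,"fingers":-0.4}
    - {"translation":[2.9,0,7],"roll":-90,"fingers":-0.4}
    - {"translation":[2.9,0,7],"roll":-90,"fingers":-0.4}
    - {"translation":[2.9,0,7],"roll":-90,"fingers":-0.4}
    - {"translation":[2.9,0,7],"roll":-90,"fingers":-0.4}
    - {"translation":[2.9,0,7],"roll":-90,"fingers":-0.4}
    - {"translation":[2.9,0,7],"roll":-90,"fingers":-0.4}
    - {"translation":[2.9,0,7],"roll":-90,"fingers":-0.4}
    - {"translation":[2.9,0,7],"roll":-90,"fingers":-0.4}
    - {"translation":[2.9,0,7],"roll":-90,"fingers":-0.4}
    - {"translation":[2.9,0,7],"roll":-90,"fingers":-0.4}
    - {"translation":[2.9,0,7],"roll":-90,"fingers":-0.4}

```text
clock: 4.32
eef_pos: [0.5, 0.3681, 0.2011]
tool_rot: [0.709, 0.706, 0.0, 0.0]
ft_force: [0.4, 0.9, 0.4]
grip_width: 0.0595
```

```bash
python3 -c "
from h import *
c=cam('wrist','w3');im=c['bgr']
m=cv2.inRange(im,(0,0,0),(60,60,95))
for r in rects(c,m,.032,200):print(*r)
go(.4555,.35,.12)"
```

```text
[  8. 355.] [ 0.9353 -0.1988] 183 62 -35.4
[265. 320.] [0.8281 0.4793] 1332 494 85.7
[ 41. 245.] [0.6033 0.0702] 76 18 -2.4
[228. 210.] [0.5431 0.341 ] 55 34 0.3
[  6. 206.] [0.5476 0.0177] 79 36 -22.0
[295. 206.] [0.5396 0.413 ] 56 42 9.2
[ 84. 193.] [0.5275 0.167 ] 69 34 -8.0
[ 24. 147.] [0.4665 0.0781] 70 34 -3.2
[298. 133.] [0.4577 0.4138] 56 35 -3.6
[230. 129.] [0.4547 0.3443] 51 41 10.9
[163.  24.] [0.3365 0.2723] 92 36 89.6
shift [-1.86, -4.44, 8.09] roll 0 | j1,j6 [36. 37.] yaw 89.8 t 4.4
```

View pics/w3.png

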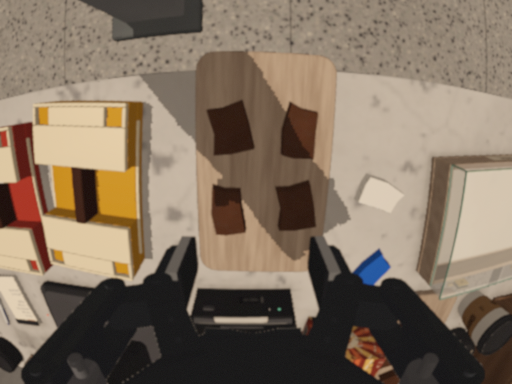

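The view agrees with the last one: pieces at (230,129) W2, (298,133) N2, (228,210) N1 and (295,206) W1. I'll pick W2 first.

Request:
play_rows:
  motion:
    - {"translation":[-2.4,-4.5,6],"roll":-11,"fingers":-0.4}
    - {"translation":[-2.4,-4.5,9],"roll":-11,"fingers":-0.4}
    - {"translation":[-2.4,-4.5,9],"roll":-11,"fingers":-0.4}
    - {"translation":[-2.4,-4.5,13],"roll":-11,"fingers":-0.4}
    - {"translation":[-2.4,-4.5,15.5],"roll":-11,"fingers":-0.4}
    - {"translation":[-2.4,-4.5,16.7],"roll":-11,"fingers":-0.4}
    - {"translation":[-2.4,-4.5,16.7],"roll":-11,"fingers":-0.4}
    - {"translation":[-2.4,-4.5,16.7],"roll":-11,"fingers":0.4}
    - {"translation":[-2.4,-4.5,16.7],"roll":-11,"fingers":1}
    - {"translation":[-2.4,-4.5,16.7],"roll":-11,"fingers":1}
    - {"translation":[-2.4,-4.5,16.7],"roll":-11,"fingers":1}
    - {"translation":[-2.4,-4.5,16.7],"roll":-11,"fingers":1}
    - {"translation":[-2.4,-4.5,16.7],"roll":-11,"fingers":1}
    - {"translation":[-2.4,-4.5,14],"roll":-11,"fingers":1}
    - {"translation":[-2.4,-4.5,10],"roll":-11,"fingers":1}
    - {"translation":[-2.4,-4.5,6],"roll":-11,"fingers":1}
    - {"translation":[-2.4,-4.5,2],"roll":-11,"fingers":1}
    - {"translation":[-2.4,-4.5,0],"roll":-11,"fingers":1}
    - {"translation":[-2.4,-4.5,0],"roll":-11,"fingers":1}

```text
clock: 5.95
eef_pos: [0.4571, 0.3478, 0.2071]
tool_rot: [0.636, 0.772, 0.006, 0.001]
ft_force: [0.8, 1.0, 0.2]
grip_width: 0.039
```

```bash
python3 -c "
from h import *
go(.54,-.10,.22,88)"
```

```text
shift [-45.54, -0.4, -1.54] roll 13.0 | j1,j6 [37. 26.] yaw 101.0 t 6.0
```

Request:
play_rows:
  motion:
    - {"translation":[-50,2,-1.5],"roll":13,"fingers":1}
    - {"translation":[-50,2,-1.5],"roll":13,"fingers":1}
    - {"translation":[-50,2,-1.5],"roll":13,"fingers":1}
    - {"translation":[-50,2,-1.5],"roll":13,"fingers":1}
    - {"translation":[-50,2,-1.5],"roll":13,"fingers":1}
    - {"translation":[-50,2,-1.5],"roll":13,"fingers":1}
    - {"translation":[-50,2,-1.5],"roll":13,"fingers":1}
    - {"translation":[-50,2,-1.5],"roll":13,"fingers":1}
    - {"translation":[-50,2,-1.5],"roll":13,"fingers":1}
    - {"translation":[-50,2,-1.5],"roll":13,"fingers":1}
    - {"translation":[-50,2,-1.5],"roll":13,"fingers":1}
    - {"translation":[-50,2,-1.5],"roll":13,"fingers":1}
    - {"translation":[-50,2,-1.5],"roll":13,"fingers":1}
    - {"translation":[-50,2,-1.5],"roll":13,"fingers":1}
    - {"translation":[-50,2,-1.5],"roll":13,"fingers":1}
    - {"translation":[-50,2,-1.5],"roll":13,"fingers":1}
    - {"translation":[-50,2,-1.5],"roll":13,"fingers":1}

```text
clock: 7.37
eef_pos: [0.5691, -0.1396, 0.215]
tool_rot: [0.719, 0.696, -0.0, -0.0]
ft_force: [-0.0, -0.9, -0.4]
grip_width: 0.0387
```

```bash
python3 -c "
from h import *
c=cam('wrist','w4');im=c['bgr']
m=cv2.inRange(im,(0,0,0),(65,65,100))
for r in rects(c,m,.018,200):print(*r)
go(.5,-.18,.1,88)"
```

```text
[ 34. 242.] [ 0.6665 -0.482 ] 59 56 -22.4
[ 64. 228.] [ 0.6435 -0.4172] 152 13 68.0
[347. 192.] [ 0.6058 -0.0302] 71 11 0.2
[142. 184.] [ 0.5882 -0.2713] 72 14 -4.2
[ 27. 162.] [ 0.5487 -0.4605] 76 25 -82.3
[300. 284.] [ 0.8528 -0.0384] 1341 611 86.0
[401. 136.] [0.5376 0.0396] 72 32 1.0
[496. 128.] [0.5175 0.2077] 70 49 -7.5
[ 91. 129.] [ 0.5144 -0.3374] 71 40 -4.5
[265. 103.] [ 0.4994 -0.1242] 67 50 -1.8
[213. 104.] [ 0.4982 -0.1813] 67 49 -1.6
[349.  72.] [ 0.4637 -0.0304] 71 12 2.2
[140.  65.] [ 0.4465 -0.2603] 72 14 -4.0
[298.   5.] [ 0.3889 -0.0846] 77 15 -88.1
shift [-4.26, -6.79, 11.53] roll 0.1 | j1,j6 [-14. -12.] yaw 88.1 t 7.4
```

View pics/w4.png

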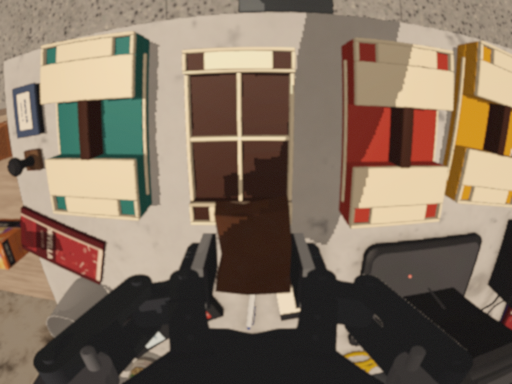

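The near pockets show at (265,103) and (213,104), and the held piece at (253,245). I'm lowering it into the (−,−) pocket.

Request:
play_rows:
  motion:
    - {"translation":[-4.4,-6.9,5],"roll":0,"fingers":1}
    - {"translation":[-4.4,-6.9,8],"roll":0,"fingers":1}
    - {"translation":[-4.4,-6.9,10],"roll":0,"fingers":1}
    - {"translation":[-4.4,-6.9,12],"roll":0,"fingers":1}
    - {"translation":[-4.4,-6.9,14],"roll":0,"fingers":1}
    - {"translation":[-4.4,-6.9,15.5],"roll":0,"fingers":1}
    - {"translation":[-4.4,-6.9,16.5],"roll":0,"fingers":1}
    - {"translation":[-4.4,-6.9,17.3],"roll":0,"fingers":1}
    - {"translation":[-4.4,-6.9,17.8],"roll":0,"fingers":1}
    - {"translation":[-4.4,-6.9,18.1],"roll":0,"fingers":1}
    - {"translation":[-4.4,-6.9,18.1],"roll":0,"fingers":1}
    - {"translation":[-4.4,-6.9,18.1],"roll":0,"fingers":1}
    - {"translation":[-4.4,-6.9,18.1],"roll":0,"fingers":1}

```text
clock: 8.5
eef_pos: [0.4997, -0.183, 0.0351]
tool_rot: [0.719, 0.695, 0.0, 0.001]
ft_force: [-0.5, -0.6, -0.2]
grip_width: 0.0388
```

```bash
python3 -c "
from h import *
c=cam('wrist','w5');go(.4986,-.1813,.034,88)"
```

```text
shift [0.17, -0.11, 0.11] roll 0.0 | j1,j6 [-20. -18.] yaw 88.0 t 8.6
```

View pics/w5.png

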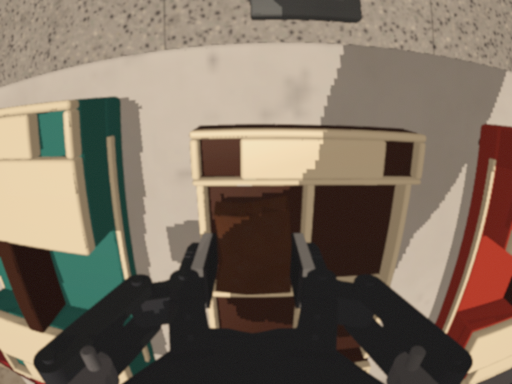

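The piece, at columns 215–293, sits centred between the pocket walls at 207–302. Releasing it.

Request:
play_rows:
  motion:
    - {"translation":[0,0,0.2],"roll":0,"fingers":1}
    - {"translation":[0,0,0.2],"roll":0,"fingers":-0.1}
    - {"translation":[0,0,0.2],"roll":0,"fingers":-0.1}
    - {"translation":[0,0,0.2],"roll":0,"fingers":-0.1}
    - {"translation":[0,0,0.2],"roll":0,"fingers":-0.1}
    - {"translation":[0,0,-2],"roll":0,"fingers":-0.1}
    - {"translation":[0,0,-6],"roll":0,"fingers":-0.4}
    - {"translation":[0,0,-10],"roll":0,"fingers":-0.4}
    - {"translation":[0,0,-14],"roll":0,"fingers":-0.4}
    - {"translation":[2,3,-16.5],"roll":0,"fingers":-0.4}
    - {"translation":[5,7,-16.5],"roll":0,"fingers":-0.4}
    - {"translation":[5,7,-16.5],"roll":0,"fingers":-0.4}
    - {"translation":[5,7,-16.5],"roll":0,"fingers":-0.4}

```text
clock: 9.63
eef_pos: [0.5731, -0.1335, 0.1995]
tool_rot: [0.718, 0.696, 0.001, 0.001]
ft_force: [-0.6, 0.1, -0.8]
grip_width: 0.0598
```

```bash
python3 -c "
from h import *
c=cam('wrist','w6');cv2.imwrite('pics/w6c.png',cv2.resize(c['bgr'][30:260,150:340],None,fx=2,fy=2));go(.543,.341,.20,93)"
```

```text
shift [47.42, -4.35, -0.14] roll -4.9 | j1,j6 [-13. -11.] yaw 88.1 t 9.7
```

View pics/w6c.png

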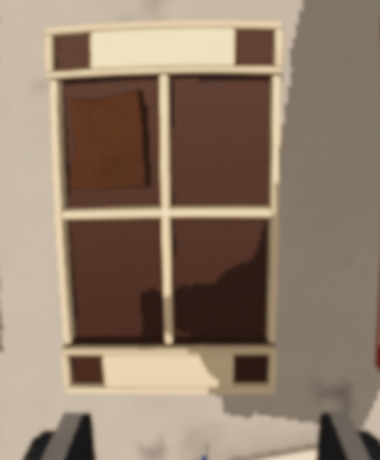

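Request:
play_rows:
  motion:
    - {"translation":[47.4,-4.3,0],"roll":-5,"fingers":-0.4}
    - {"translation":[47.4,-4.3,0],"roll":-5,"fingers":-0.4}
    - {"translation":[47.4,-4.3,0],"roll":-5,"fingers":-0.4}
    - {"translation":[47.4,-4.3,0],"roll":-5,"fingers":-0.4}
    - {"translation":[47.4,-4.3,0],"roll":-5,"fingers":-0.4}
    - {"translation":[47.4,-4.3,0],"roll":-5,"fingers":-0.4}
    - {"translation":[47.4,-4.3,0],"roll":-5,"fingers":-0.4}
    - {"translation":[47.4,-4.3,0],"roll":-5,"fingers":-0.4}
    - {"translation":[47.4,-4.3,0],"roll":-5,"fingers":-0.4}
    - {"translation":[47.4,-4.3,0],"roll":-5,"fingers":-0.4}
    - {"translation":[47.4,-4.3,0],"roll":-5,"fingers":-0.4}
    - {"translation":[47.4,-4.3,0],"roll":-5,"fingers":-0.4}
    - {"translation":[47.4,-4.3,0],"roll":-5,"fingers":-0.4}
    - {"translation":[47.4,-4.3,4],"roll":-5,"fingers":-0.4}
    - {"translation":[47.4,-4.3,8],"roll":-5,"fingers":-0.4}
    - {"translation":[47.4,-4.3,10],"roll":-5,"fingers":-0.4}
    - {"translation":[47.4,-4.3,10],"roll":-5,"fingers":-0.4}
    - {"translation":[47.4,-4.3,10],"roll":-5,"fingers":-0.4}

```text
clock: 11.18
eef_pos: [0.5431, 0.3373, 0.0977]
tool_rot: [0.689, 0.725, -0.003, -0.0]
ft_force: [0.6, -0.8, 0.3]
grip_width: 0.0595
```

```bash
python3 -c "
from h import *
c=cam('wrist');im=c['bgr']
m=cv2.inRange(im,(0,0,0),(60,60,95))
for r in rects(c,m,.032,400):print(*r)
go(.543,.341,.034,93)"
```

```text
[273. 315.] [0.7052 0.3844] 918 386 -89.0
[256. 210.] [0.5433 0.3382] 60 33 6.8
[ 43. 171.] [0.5269 0.1631] 74 42 -6.4
[370. 100.] [0.4581 0.4128] 55 37 -3.4
shift [0.26, -0.15, 6.6] roll -0.1 | j1,j6 [32. 29.] yaw 92.9 t 11.2
```

Request:
play_rows:
  motion:
    - {"translation":[0.1,0,3],"roll":-2,"fingers":-0.4}
    - {"translation":[0.1,0,5.5],"roll":-2,"fingers":-0.4}
    - {"translation":[0.1,0,6.5],"roll":-2,"fingers":-0.4}
    - {"translation":[0.1,0,6.5],"roll":-2,"fingers":-0.4}
    - {"translation":[0.1,0,6.5],"roll":-2,"fingers":0.4}
    - {"translation":[0.1,0,6.5],"roll":-2,"fingers":1}
    - {"translation":[0.1,0,6.5],"roll":-2,"fingers":1}
    - {"translation":[0.1,0,6.5],"roll":-2,"fingers":1}
    - {"translation":[0.1,0,6.5],"roll":-2,"fingers":1}
    - {"translation":[0.1,0,6.5],"roll":-2,"fingers":1}
    - {"translation":[0.1,0,4],"roll":-2,"fingers":1}
    - {"translation":[0.1,0,0],"roll":-2,"fingers":1}
    - {"translation":[0.1,0,-4],"roll":-2,"fingers":1}
    - {"translation":[0.1,0,-8],"roll":-2,"fingers":1}
    - {"translation":[0.1,0,-10],"roll":-2,"fingers":1}
    - {"translation":[0.1,0,-10],"roll":-2,"fingers":1}
    - {"translation":[0.1,0,-10],"roll":-2,"fingers":1}

```text
clock: 12.65
eef_pos: [0.5452, 0.3416, 0.2021]
tool_rot: [0.676, 0.737, 0.003, 0.001]
ft_force: [0.1, -0.5, -1.3]
grip_width: 0.0323
```

```bash
python3 -c "
from h import *
go(.5004,-.1233,.1,88)"
```

```text
shift [-45.95, -8.57, 10.06] roll 7.0 | j1,j6 [32. 27.] yaw 95.0 t 12.7
```

Request:
play_rows:
  motion:
    - {"translation":[-46,-8.6,0],"roll":7,"fingers":1}
    - {"translation":[-46,-8.6,0],"roll":7,"fingers":1}
    - {"translation":[-46,-8.6,0],"roll":7,"fingers":1}
    - {"translation":[-46,-8.6,0],"roll":7,"fingers":1}
    - {"translation":[-46,-8.6,0],"roll":7,"fingers":1}
    - {"translation":[-46,-8.6,0],"roll":7,"fingers":1}
    - {"translation":[-46,-8.6,0],"roll":7,"fingers":1}
    - {"translation":[-46,-8.6,0],"roll":7,"fingers":1}
    - {"translation":[-46,-8.6,0],"roll":7,"fingers":1}
    - {"translation":[-46,-8.6,0],"roll":7,"fingers":1}
    - {"translation":[-46,-8.6,0],"roll":7,"fingers":1}
    - {"translation":[-46,-8.6,0],"roll":7,"fingers":1}
    - {"translation":[-46,-8.6,0],"roll":7,"fingers":1}
    - {"translation":[-46,-8.6,3],"roll":7,"fingers":1}
    - {"translation":[-46,-8.6,7],"roll":7,"fingers":1}
    - {"translation":[-46,-8.6,10],"roll":7,"fingers":1}
    - {"translation":[-46,-8.6,12],"roll":7,"fingers":1}
    - {"translation":[-46,-8.6,12],"roll":7,"fingers":1}
    - {"translation":[-46,-8.6,12],"roll":7,"fingers":1}

```text
clock: 14.23
eef_pos: [0.4971, -0.1232, 0.0777]
tool_rot: [0.719, 0.695, -0.001, -0.002]
ft_force: [-0.1, 0.8, 0.8]
grip_width: 0.0322
```

```bash
python3 -c "
from h import *
c=cam('wrist','w7')
go(.5004,-.1233,.034,88)"
```

```text
shift [0.05, 0.18, 4.53] roll 0.1 | j1,j6 [-14. -12.] yaw 88.1 t 14.3
```

Request:
play_rows:
  motion:
    - {"translation":[0.1,0.2,2],"roll":0,"fingers":1}
    - {"translation":[0.1,0.2,3.5],"roll":0,"fingers":1}
    - {"translation":[0.1,0.2,4.4],"roll":0,"fingers":1}
    - {"translation":[0.1,0.2,4.6],"roll":0,"fingers":1}
    - {"translation":[0.1,0.2,4.6],"roll":0,"fingers":1}
    - {"translation":[0.1,0.2,4.6],"roll":0,"fingers":0}
    - {"translation":[0.1,0.2,4.6],"roll":0,"fingers":0}
    - {"translation":[0.1,0.2,4.6],"roll":0,"fingers":0}
    - {"translation":[0.1,0.2,4.6],"roll":0,"fingers":0}
    - {"translation":[0.1,0.2,3],"roll":0,"fingers":0}
    - {"translation":[0.1,0.2,-1],"roll":0,"fingers":-0.4}
    - {"translation":[0.1,0.2,-5],"roll":0,"fingers":-0.4}
    - {"translation":[0.1,0.2,-9],"roll":0,"fingers":-0.4}
    - {"translation":[0.1,4,-12],"roll":0,"fingers":-0.4}
    - {"translation":[0.1,7,-12],"roll":0,"fingers":-0.4}
    - {"translation":[0.1,7,-12],"roll":0,"fingers":-0.4}
    - {"translation":[0.1,7,-12],"roll":0,"fingers":-0.4}

```text
clock: 15.7
eef_pos: [0.5703, -0.1264, 0.1996]
tool_rot: [0.719, 0.695, 0.0, 0.001]
ft_force: [-1.3, 0.2, -0.6]
grip_width: 0.0599
```

```bash
cat >> h.py <<'E'
CEN=np.array([.537,-.1535])
def pocketview(c,name):
    """measure pieces in tray: lighter/any brown inside tray area + save crop"""
    u,v=map(int,proj(c,[*CEN,.02]));y0=max(v-130,0);x0=max(u-130,0)
    cv2.imwrite(f'pics/{name}.png',cv2.resize(c['bgr'][y0:v+130,x0:u+130],None,fx=2,fy=2));print('crop origin',x0,y0)
E
python3 -c "
from h import *
c=cam('wrist');pocketview(c,'w8');go(.5397,.413,.2,98)"
```

```text
crop origin 95 9
shift [53.79, -4.75, -0.1] roll -10.0 | j1,j6 [-13. -11.] yaw 88.0 t 15.8
```

View pics/w8.png

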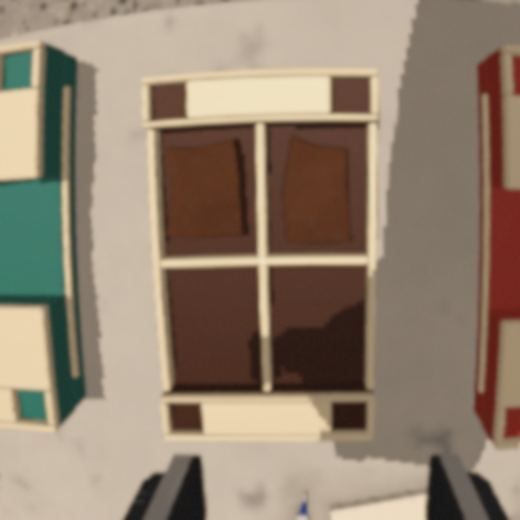

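Both pieces lie flat in the near pockets, at crop (205,190) and (317,190). W1 is next.

Request:
play_rows:
  motion:
    - {"translation":[53.7,-4.7,0],"roll":-10,"fingers":-0.4}
    - {"translation":[53.7,-4.7,0],"roll":-10,"fingers":-0.4}
    - {"translation":[53.7,-4.7,0],"roll":-10,"fingers":-0.4}
    - {"translation":[53.7,-4.7,0],"roll":-10,"fingers":-0.4}
    - {"translation":[53.7,-4.7,0],"roll":-10,"fingers":-0.4}
    - {"translation":[53.7,-4.7,0],"roll":-10,"fingers":-0.4}
    - {"translation":[53.7,-4.7,0],"roll":-10,"fingers":-0.4}
    - {"translation":[53.7,-4.7,0],"roll":-10,"fingers":-0.4}
    - {"translation":[53.7,-4.7,0],"roll":-10,"fingers":-0.4}
    - {"translation":[53.7,-4.7,0],"roll":-10,"fingers":-0.4}
    - {"translation":[53.7,-4.7,0],"roll":-10,"fingers":-0.4}
    - {"translation":[53.7,-4.7,0],"roll":-10,"fingers":-0.4}
    - {"translation":[53.7,-4.7,0],"roll":-10,"fingers":-0.4}
    - {"translation":[53.7,-4.7,0],"roll":-10,"fingers":-0.4}
    - {"translation":[53.7,-4.7,4],"roll":-10,"fingers":-0.4}
    - {"translation":[53.7,-4.7,8],"roll":-10,"fingers":-0.4}
    - {"translation":[53.7,-4.7,10],"roll":-10,"fingers":-0.4}
    - {"translation":[53.7,-4.7,10],"roll":-10,"fingers":-0.4}
    - {"translation":[53.7,-4.7,10],"roll":-10,"fingers":-0.4}

```text
clock: 17.33
eef_pos: [0.5387, 0.4104, 0.0978]
tool_rot: [0.656, 0.755, -0.003, -0.0]
ft_force: [0.5, 0.8, 0.4]
grip_width: 0.0595
```

```bash
python3 -c "
from h import *
c=cam('wrist');im=c['bgr']
m=cv2.inRange(im,(0,0,0),(60,60,95))
for r in rects(c,m,.032,400):print(*r)
go(.5397,.413,.034,98)"
```

```text
[232. 325.] [0.7211 0.4206] 924 322 -79.5
[260. 211.] [0.5402 0.4139] 55 41 8.9
[278.  99.] [0.458  0.4152] 56 34 -2.4
shift [0.15, -0.04, 6.62] roll -0.0 | j1,j6 [37. 29.] yaw 98.0 t 17.4
```

Request:
play_rows:
  motion:
    - {"translation":[0.2,0,3],"roll":-1,"fingers":-0.4}
    - {"translation":[0.2,0,5.5],"roll":-1,"fingers":-0.4}
    - {"translation":[0.2,0,6.5],"roll":-1,"fingers":-0.4}
    - {"translation":[0.2,0,6.5],"roll":-1,"fingers":-0.4}
    - {"translation":[0.2,0,6.5],"roll":-1,"fingers":0.4}
    - {"translation":[0.2,0,6.5],"roll":-1,"fingers":1}
    - {"translation":[0.2,0,6.5],"roll":-1,"fingers":1}
    - {"translation":[0.2,0,6.5],"roll":-1,"fingers":1}
    - {"translation":[0.2,0,6.5],"roll":-1,"fingers":1}
    - {"translation":[0.2,0,6.5],"roll":-1,"fingers":1}
    - {"translation":[0.2,0,4],"roll":-1,"fingers":1}
    - {"translation":[0.2,0,0],"roll":-1,"fingers":1}
    - {"translation":[0.2,0,-4],"roll":-1,"fingers":1}
    - {"translation":[0.2,0,-8],"roll":-1,"fingers":1}
    - {"translation":[0.2,0,-10],"roll":-1,"fingers":1}
    - {"translation":[0.2,0,-10],"roll":-1,"fingers":1}
    - {"translation":[0.2,0,-10],"roll":-1,"fingers":1}

```text
clock: 18.8
eef_pos: [0.541, 0.4147, 0.2021]
tool_rot: [0.649, 0.76, 0.003, 0.001]
ft_force: [-0.2, -0.2, -1.2]
grip_width: 0.0386
```

```bash
python3 -c "
from h import *
go(.5736,-.1837,.08,88)"
```

```text
shift [-59.64, -6.2, 12.03] roll 11.0 | j1,j6 [37. 28.] yaw 99.0 t 18.8
```

Request:
play_rows:
  motion:
    - {"translation":[-59.6,-6.2,0],"roll":11,"fingers":1}
    - {"translation":[-59.6,-6.2,0],"roll":11,"fingers":1}
    - {"translation":[-59.6,-6.2,0],"roll":11,"fingers":1}
    - {"translation":[-59.6,-6.2,0],"roll":11,"fingers":1}
    - {"translation":[-59.6,-6.2,0],"roll":11,"fingers":1}
    - {"translation":[-59.6,-6.2,0],"roll":11,"fingers":1}
    - {"translation":[-59.6,-6.2,0],"roll":11,"fingers":1}
    - {"translation":[-59.6,-6.2,0],"roll":11,"fingers":1}
    - {"translation":[-59.6,-6.2,0],"roll":11,"fingers":1}
    - {"translation":[-59.6,-6.2,0],"roll":11,"fingers":1}
    - {"translation":[-59.6,-6.2,0],"roll":11,"fingers":1}
    - {"translation":[-59.6,-6.2,0],"roll":11,"fingers":1}
    - {"translation":[-59.6,-6.2,0],"roll":11,"fingers":1}
    - {"translation":[-59.6,-6.2,0],"roll":11,"fingers":1}
    - {"translation":[-59.6,-6.2,0],"roll":11,"fingers":1}
    - {"translation":[-59.6,-6.2,0],"roll":11,"fingers":1}
    - {"translation":[-59.6,-6.2,4],"roll":11,"fingers":1}
    - {"translation":[-59.6,-6.2,8],"roll":11,"fingers":1}
    - {"translation":[-59.6,-6.2,12],"roll":11,"fingers":1}
    - {"translation":[-59.6,-6.2,12],"roll":11,"fingers":1}

```text
clock: 20.47
eef_pos: [0.5645, -0.1807, 0.0693]
tool_rot: [0.719, 0.695, -0.004, -0.009]
ft_force: [-1.9, 0.5, -1.9]
grip_width: 0.0384
```

```bash
python3 -c "
from h import *
go(.5736,-.1837,.034,88);c=cam('wrist','w9')
im=c['bgr'];m=cv2.inRange(im,(0,0,0),(65,65,100))
go(.5736,-.1837,.034,88)"
```

```text
shift [-0.29, 0.98, 3.51] roll 0.1 | j1,j6 [-18. -16.] yaw 88.1 t 20.5
shift [-0.21, 0.73, 3.94] roll 0.1 | j1,j6 [-18. -16.] yaw 88.1 t 20.5
```

Request:
play_rows:
  motion:
    - {"translation":[0,0,0],"roll":0,"fingers":1}
    - {"translation":[0,0,0],"roll":0,"fingers":1}
    - {"translation":[0,0,2],"roll":0,"fingers":1}
    - {"translation":[0,0,3],"roll":0,"fingers":1}
    - {"translation":[0,0,4],"roll":0,"fingers":1}
    - {"translation":[0,0,4.5],"roll":0,"fingers":1}
    - {"translation":[0,0,4.5],"roll":0,"fingers":1}
    - {"translation":[0,0,4.5],"roll":0,"fingers":1}
    - {"translation":[0,0,4.5],"roll":0,"fingers":1}

```text
clock: 21.27
eef_pos: [0.5726, -0.1845, 0.035]
tool_rot: [0.719, 0.695, 0.0, 0.001]
ft_force: [0.3, -0.4, -0.2]
grip_width: 0.0388
```

```bash
python3 -c "
from h import *
c=cam('wrist','w10');go(.5736,-.1837,.034,88)"
```

```text
shift [0.09, 0.09, 0.11] roll 0.0 | j1,j6 [-18. -16.] yaw 88.0 t 21.3
```

Within 1 mm, so releasing.

Request:
play_rows:
  motion:
    - {"translation":[0.1,0.1,0.2],"roll":0,"fingers":1}
    - {"translation":[0.1,0.1,0.2],"roll":0,"fingers":-0.1}
    - {"translation":[0.1,0.1,0.2],"roll":0,"fingers":-0.1}
    - {"translation":[0.1,0.1,0.2],"roll":0,"fingers":-0.1}
    - {"translation":[0.1,0.1,0.2],"roll":0,"fingers":-0.1}
    - {"translation":[0.1,0.1,-2],"roll":0,"fingers":-0.1}
    - {"translation":[0.1,0.1,-6],"roll":0,"fingers":-0.4}
    - {"translation":[0.1,0.1,-10],"roll":0,"fingers":-0.4}
    - {"translation":[0.1,0.1,-14],"roll":0,"fingers":-0.4}
    - {"translation":[0.1,0.1,-16.5],"roll":0,"fingers":-0.4}
    - {"translation":[0.1,0.1,-16.5],"roll":0,"fingers":-0.4}

```text
clock: 22.23
eef_pos: [0.5767, -0.1846, 0.2072]
tool_rot: [0.719, 0.695, 0.003, 0.006]
ft_force: [1.4, -0.1, 0.8]
grip_width: 0.0599
```

```bash
python3 -c "
from h import *
go(.458,.4145,.2,87)"
```

```text
shift [59.46, -13.96, 0.32] roll 1.0 | j1,j6 [-18. -16.] yaw 88.0 t 22.2
```

Request:
play_rows:
  motion:
    - {"translation":[59.4,-13.7,0],"roll":1,"fingers":-0.4}
    - {"translation":[59.4,-13.7,0],"roll":1,"fingers":-0.4}
    - {"translation":[59.4,-13.7,0],"roll":1,"fingers":-0.4}
    - {"translation":[59.4,-13.7,0],"roll":1,"fingers":-0.4}
    - {"translation":[59.4,-13.7,0],"roll":1,"fingers":-0.4}
    - {"translation":[59.4,-13.7,0],"roll":1,"fingers":-0.4}
    - {"translation":[59.4,-13.7,0],"roll":1,"fingers":-0.4}
    - {"translation":[59.4,-13.7,0],"roll":1,"fingers":-0.4}
    - {"translation":[59.4,-13.7,0],"roll":1,"fingers":-0.4}
    - {"translation":[59.4,-13.7,0],"roll":1,"fingers":-0.4}
    - {"translation":[59.4,-13.7,0],"roll":1,"fingers":-0.4}
    - {"translation":[59.4,-13.7,0],"roll":1,"fingers":-0.4}
    - {"translation":[59.4,-13.7,0],"roll":1,"fingers":-0.4}
    - {"translation":[59.4,-13.7,0],"roll":1,"fingers":-0.4}
    - {"translation":[59.4,-13.7,0],"roll":1,"fingers":-0.4}
    - {"translation":[59.4,-13.7,3],"roll":1,"fingers":-0.4}
    - {"translation":[59.4,-13.7,7],"roll":1,"fingers":-0.4}
    - {"translation":[59.4,-13.7,10],"roll":1,"fingers":-0.4}
    - {"translation":[59.4,-13.7,10],"roll":1,"fingers":-0.4}
    - {"translation":[59.4,-13.7,10],"roll":1,"fingers":-0.4}

```text
clock: 23.9
eef_pos: [0.4554, 0.4137, 0.0972]
tool_rot: [0.725, 0.688, -0.003, -0.0]
ft_force: [0.6, -1.3, 0.9]
grip_width: 0.0599
```

```bash
python3 -c "
from h import *
c=cam('wrist');im=c['bgr']
m=cv2.inRange(im,(0,0,0),(60,60,95))
for r in rects(c,m,.032,400):print(*r)
go(.458,.4145,.034,87)"
```

```text
[265. 330.] [0.6291 0.4425] 807 300 85.9
[257. 210.] [0.4555 0.4161] 60 34 -3.8
[142.  34.] [0.3212 0.3398] 66 33 -89.4
[25.  6.] [0.2742 0.2311] 62 14 69.9
shift [-0.04, 0.11, 6.57] roll 0.0 | j1,j6 [42. 45.] yaw 87.0 t 23.9
```

Request:
play_rows:
  motion:
    - {"translation":[0.1,0,3],"roll":0,"fingers":-0.4}
    - {"translation":[0.1,0,5.5],"roll":0,"fingers":-0.4}
    - {"translation":[0.1,0,6.5],"roll":0,"fingers":-0.4}
    - {"translation":[0.1,0,6.5],"roll":0,"fingers":-0.4}
    - {"translation":[0.1,0,6.5],"roll":0,"fingers":0.4}
    - {"translation":[0.1,0,6.5],"roll":0,"fingers":1}
    - {"translation":[0.1,0,6.5],"roll":0,"fingers":1}
    - {"translation":[0.1,0,6.5],"roll":0,"fingers":1}
    - {"translation":[0.1,0,6.5],"roll":0,"fingers":1}
    - {"translation":[0.1,0,6.5],"roll":0,"fingers":1}
    - {"translation":[0.1,0,4],"roll":0,"fingers":1}
    - {"translation":[0.1,0,0],"roll":0,"fingers":1}
    - {"translation":[0.1,0,-4],"roll":0,"fingers":1}
    - {"translation":[0.1,0,-8],"roll":0,"fingers":1}
    - {"translation":[0.1,0,-10],"roll":0,"fingers":1}
    - {"translation":[0.1,0,-10],"roll":0,"fingers":1}
    - {"translation":[0.1,0,-10],"roll":0,"fingers":1}
    - {"translation":[0.1,0,-10],"roll":0,"fingers":1}

```text
clock: 25.45
eef_pos: [0.4565, 0.4156, 0.1988]
tool_rot: [0.725, 0.688, -0.0, -0.0]
ft_force: [-1.2, -0.0, -0.9]
grip_width: 0.0324
```

```bash
python3 -c "
from h import *
go(.5754,-.1257,.08,88)"
```

```text
shift [-53.43, 14.71, 11.91] roll -1.0 | j1,j6 [42. 45.] yaw 87.0 t 25.4
```

Request:
play_rows:
  motion:
    - {"translation":[-53.4,14.7,0],"roll":-1,"fingers":1}
    - {"translation":[-53.4,14.7,0],"roll":-1,"fingers":1}
    - {"translation":[-53.4,14.7,0],"roll":-1,"fingers":1}
    - {"translation":[-53.4,14.7,0],"roll":-1,"fingers":1}
    - {"translation":[-53.4,14.7,0],"roll":-1,"fingers":1}
    - {"translation":[-53.4,14.7,0],"roll":-1,"fingers":1}
    - {"translation":[-53.4,14.7,0],"roll":-1,"fingers":1}
    - {"translation":[-53.4,14.7,0],"roll":-1,"fingers":1}
    - {"translation":[-53.4,14.7,0],"roll":-1,"fingers":1}
    - {"translation":[-53.4,14.7,0],"roll":-1,"fingers":1}
    - {"translation":[-53.4,14.7,0],"roll":-1,"fingers":1}
    - {"translation":[-53.4,14.7,0],"roll":-1,"fingers":1}
    - {"translation":[-53.4,14.7,0],"roll":-1,"fingers":1}
    - {"translation":[-53.4,14.7,0],"roll":-1,"fingers":1}
    - {"translation":[-53.4,14.7,4],"roll":-1,"fingers":1}
    - {"translation":[-53.4,14.7,8],"roll":-1,"fingers":1}
    - {"translation":[-53.4,14.7,12],"roll":-1,"fingers":1}
    - {"translation":[-53.4,14.7,12],"roll":-1,"fingers":1}
    - {"translation":[-53.4,14.7,12],"roll":-1,"fingers":1}
    - {"translation":[-53.4,14.7,12],"roll":-1,"fingers":1}

```text
clock: 27.12
eef_pos: [0.5764, -0.1247, 0.0802]
tool_rot: [0.719, 0.695, 0.0, 0.0]
ft_force: [-0.1, -0.9, -0.3]
grip_width: 0.0325
```

Request:
play_rows:
  motion:
    - {"translation":[0,0,2],"roll":0,"fingers":1}
    - {"translation":[0,0,3],"roll":0,"fingers":1}
    - {"translation":[0,0,4],"roll":0,"fingers":1}
    - {"translation":[0,0,4.5],"roll":0,"fingers":1}
    - {"translation":[0,0,4.5],"roll":0,"fingers":1}
    - {"translation":[0,0,4.5],"roll":0,"fingers":1}
    - {"translation":[0,0,4.5],"roll":0,"fingers":1}

```text
clock: 27.7
eef_pos: [0.5765, -0.125, 0.0351]
tool_rot: [0.719, 0.695, 0.0, 0.001]
ft_force: [-0.9, -0.0, 0.1]
grip_width: 0.0324
```

```bash
python3 -c "
from h import *
c=cam('wrist','w11');go(.5754,-.1257,.034,88)"
```

```text
shift [-0.07, -0.11, 0.12] roll 0.0 | j1,j6 [-12. -10.] yaw 88.0 t 27.8
```

Request:
play_rows:
  motion:
    - {"translation":[-0.1,0,0.2],"roll":0,"fingers":1}
    - {"translation":[-0.1,0,0.2],"roll":0,"fingers":0}
    - {"translation":[-0.1,0,0.2],"roll":0,"fingers":0}
    - {"translation":[-0.1,0,0.2],"roll":0,"fingers":0}
    - {"translation":[-0.1,0,0.2],"roll":0,"fingers":0}
    - {"translation":[-0.1,0,-2],"roll":0,"fingers":0}
    - {"translation":[-0.1,0,-6],"roll":0,"fingers":-0.4}
    - {"translation":[-0.1,0,-10],"roll":0,"fingers":-0.4}
    - {"translation":[-0.1,0,-14],"roll":0,"fingers":-0.4}
    - {"translation":[-1,4,-16.5],"roll":0,"fingers":-0.4}
    - {"translation":[-2,6,-16.5],"roll":0,"fingers":-0.4}
    - {"translation":[-2,6,-16.5],"roll":0,"fingers":-0.4}
    - {"translation":[-2,6,-16.5],"roll":0,"fingers":-0.4}

```text
clock: 28.83
eef_pos: [0.6358, -0.1474, 0.1988]
tool_rot: [0.719, 0.695, 0.0, 0.0]
ft_force: [-0.7, -0.0, -0.4]
grip_width: 0.0596
```

```bash
python3 -c "
from h import *
c=cam('wrist','w12');go(.537,-.1535,.2,88)"
```

```text
shift [-0.99, -9.73, -0.16] roll -0.0 | j1,j6 [-13. -11.] yaw 88.0 t 28.9
```

View pics/w12.png

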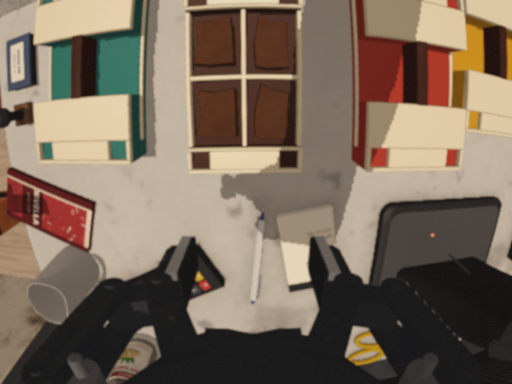

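All four pieces lie flat in their own pockets, at (214,40), (272,40), (216,113) and (273,113). Next I'll measure the tray from right above it, then the red tub.

Request:
play_rows:
  motion:
    - {"translation":[-0.6,-3,-5],"roll":0,"fingers":-0.4}
    - {"translation":[-0.6,-3,-5],"roll":0,"fingers":-0.4}
    - {"translation":[-0.6,-3,-5],"roll":0,"fingers":-0.4}
    - {"translation":[-0.6,-3,-5],"roll":0,"fingers":-0.4}
    - {"translation":[-0.6,-3,-5],"roll":0,"fingers":-0.4}

```text
clock: 29.3
eef_pos: [0.6046, -0.1517, 0.2494]
tool_rot: [0.719, 0.695, 0.0, 0.0]
ft_force: [-0.1, -0.1, 0.0]
grip_width: 0.0598
```

```bash
cat > t.py <<'E'
from h import *
def cream(im):
    h=cv2.cvtColor(im,cv2.COLOR_BGR2HSV); return cv2.inRange(h,(8,35,140),(28,120,255))
E
python3 - <<'E'
from t import *
c=cam('wrist','w13');im=c['bgr'];hsv=cv2.cvtColor(im,cv2.COLOR_BGR2HSV)
o,d=ray(c,(252,189));print('cam',o.round(3))
print([hsv[int(v),int(u)].tolist() for u,v in [proj(c,[.452,-.15,.028]),proj(c,[.537,-.26,0]),proj(c,[.537,-.05,0]),proj(c,[.622,-.155,.028])]])
m=cream(im);cv2.imwrite('pics/m.png',m)
for z in (.028,):
    for r in rects(c,m,z,150):print(*r)
m=cv2.inRange(im,(0,0,0),(65,65,110))
u,v=proj(c,[.537,-.1535,.02]);print(u,v)
for r in rects(c,m,.028,40):
    if abs(r[1][0]-.537)<.12 and abs(r[1][1]+.1535)<.08: print('dark',*r)
E
```

```text
cam [ 0.526 -0.149  0.379]
[[22, 50, 236], [16, 53, 130], [16, 51, 126], [18, 79, 158]]
[142. 352.] [ 0.9494 -0.3721] 78 29 -80.7
[ 27. 302.] [ 0.9875 -0.7355] 836 173 -40.3
[274. 143.] [ 0.613  -0.1325] 896 565 88.4
249.32294987906263 104.19154135209874
dark [212. 176.] [ 0.6215 -0.202 ] 16 14 87.8
dark [287. 175.] [ 0.6242 -0.1109] 17 15 88.3
dark [226. 136.] [ 0.5742 -0.1827] 67 48 -2.3
dark [273. 136.] [ 0.5752 -0.1264] 67 49 -1.6
dark [225.  74.] [ 0.4991 -0.1806] 66 48 -1.6
dark [273.  73.] [ 0.5007 -0.1247] 67 49 -2.0
dark [288.  34.] [ 0.453  -0.1057] 15 14 -90.0
```

Tray centre is (.5373, −.1538) with yaw −1.8°. Pockets and recesses agree to 1 mm. Now the red tub.

Request:
play_rows:
  motion:
    - {"translation":[20,-1,0],"roll":0,"fingers":-0.6}
    - {"translation":[20,-1,0],"roll":0,"fingers":-0.6}
    - {"translation":[20,-1,0],"roll":0,"fingers":-0.6}
    - {"translation":[20,-1,0],"roll":0,"fingers":-0.6}
    - {"translation":[20,-1,0],"roll":0,"fingers":-0.6}
    - {"translation":[20,-1,0],"roll":0,"fingers":-0.6}
    - {"translation":[20,-1,0],"roll":0,"fingers":-0.6}
    - {"translation":[20,-1,0],"roll":0,"fingers":-0.6}
    - {"translation":[20,-1,0],"roll":0,"fingers":-0.6}

```text
clock: 30.1
eef_pos: [0.6018, 0.0472, 0.2486]
tool_rot: [0.72, 0.694, -0.001, -0.0]
ft_force: [-0.2, -0.3, -0.1]
grip_width: 0.0687
```

```bash
cat >> t.py <<'E'
def tubs(c,im):
    hsv=cv2.cvtColor(im,cv2.COLOR_BGR2HSV);o,_=ray(c,(252,189));print('cam',o.round(3))
    M={'red':cv2.inRange(hsv,(0,150,60),(7,255,255))|cv2.inRange(hsv,(174,150,60),(180,255,255)),'teal':cv2.inRange(hsv,(75,90,40),(95,255,255)),'ochre':cv2.inRange(hsv,(14,170,80),(25,255,255)),'dark':cv2.inRange(im,(0,0,0),(60,60,95))}
    for k,m in M.items():
        for r in rects(c,m,.062,30):
            if r[1][1]>-.45 and .4<r[1][0]<.68 and 8<r[3]<130: print(k,*r)
E
python3 - <<'E'
from t import *
c=cam('wrist','w14');tubs(c,c['bgr'])
E
```

```text
cam [0.523 0.05  0.378]
red [  9. 229.] [ 0.6773 -0.3386] 50 43 -23.4
red [191. 182.] [ 0.616  -0.0232] 17 15 87.5
red [272. 179.] [0.616  0.0684] 17 15 88.0
red [201. 105.] [ 0.5306 -0.0052] 60 44 0.1
red [257. 102.] [0.5305 0.0539] 61 47 0.1
red [181.  29.] [ 0.4452 -0.0233] 17 15 -1.4
red [268.  23.] [0.4452 0.0681] 17 16 89.4
teal [ 30. 114.] [ 0.5153 -0.2493] 186 60 -4.3
ochre [376. 143.] [0.5765 0.188 ] 16 15 0.7
ochre [297. 141.] [0.573  0.0964] 17 16 88.9
ochre [362.  66.] [0.4904 0.1712] 60 40 -2.1
ochre [306.  62.] [0.4887 0.1086] 62 50 -2.7
dark [ 18. 223.] [ 0.673 -0.328] 70 53 -21.0
dark [ 76. 184.] [ 0.6121 -0.1762] 12 10 -2.2
dark [134. 183.] [ 0.6137 -0.0938] 12 12 87.8
dark [ 87. 149.] [ 0.5684 -0.1527] 60 38 -3.3
dark [122. 147.] [ 0.5699 -0.1025] 60 40 -3.1
dark [  5. 119.] [ 0.5123 -0.2921] 59 28 -4.7
dark [229. 106.] [0.5309 0.0242] 61 14 -0.6
dark [82. 93.] [ 0.5012 -0.1519] 59 40 -1.7
dark [118.  88.] [ 0.5027 -0.1003] 60 38 -1.0
dark [65. 61.] [ 0.4576 -0.1717] 14 9 -2.7
dark [ 35. 113.] [ 0.5164 -0.2346] 186 30 -4.2
dark [124.  50.] [ 0.4597 -0.0894] 13 11 -2.0
dark [337.  65.] [0.4889 0.1408] 63 20 -2.5
```

View pics/w14.png

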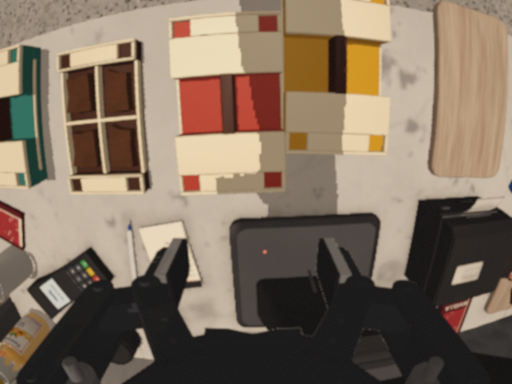

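The ochre tub has been knocked over next to the red one (ochre web now at (337,65), red web at (229,106)). Red first: centre (.5305, .023), yaw 0.

```bash
python3 -c "
from h import *
go(.5305,.023,.05,90.2)"
```

```text
shift [-2.65, -7.03, 19.89] roll -2.3 | j1,j6 [4. 7.] yaw 87.9 t 30.1
```

Request:
play_rows:
  motion:
    - {"translation":[-2.6,-7,4],"roll":-2,"fingers":-0.5}
    - {"translation":[-2.6,-7,8],"roll":-2,"fingers":-0.5}
    - {"translation":[-2.6,-7,11],"roll":-2,"fingers":-0.5}
    - {"translation":[-2.6,-7,11],"roll":-2,"fingers":-0.5}
    - {"translation":[-2.6,-7,11],"roll":-2,"fingers":-0.5}

```text
clock: 30.57
eef_pos: [0.5261, 0.0227, 0.1348]
tool_rot: [0.708, 0.706, -0.004, -0.003]
ft_force: [-0.0, -0.1, 0.0]
grip_width: 0.0643
```

Run:
```python
from t import *
c=cam('wrist','w15');im=c['bgr']
m=cv2.inRange(im,(0,0,0),(60,60,95))
for r in rects(c,m,.062,100):
    if abs(r[1][1]-.03)<.06 and .4<r[1][0]<.68 and r[3]<130: print('dark',*r)
hsv=cv2.cvtColor(im,cv2.COLOR_BGR2HSV)
for r in rects(c,cv2.inRange(hsv,(0,150,60),(7,255,255)),.062,30): print(*r)
go(.5305,.023,.05,90.2)
```

```text
dark [256. 216.] [0.5313 0.022 ] 63 28 13.9
[201. 301.] [ 0.6153 -0.0231] 17 13 -89.0
[305. 301.] [0.6147 0.0678] 18 13 86.5
[291. 208.] [0.5295 0.0516] 59 45 0.4
[215. 208.] [ 0.5295 -0.0062] 59 44 -0.8
[318.  94.] [0.4452 0.0676] 18 17 -1.3
[186.  95.] [ 0.445  -0.0231] 18 17 -1.2
shift [-0.01, 0.18, 8.76] roll -0.3 | j1,j6 [3. 3.] yaw 89.9 t 30.6
```

Request:
play_rows:
  motion:
    - {"translation":[0,0.1,3],"roll":0,"fingers":-0.5}
    - {"translation":[0,0.1,6],"roll":0,"fingers":-0.5}
    - {"translation":[0,0.1,8],"roll":0,"fingers":-0.5}
    - {"translation":[0,0.1,8.8],"roll":0,"fingers":-0.5}
    - {"translation":[0,0.1,8.8],"roll":0,"fingers":-0.5}
    - {"translation":[0,0.1,8.8],"roll":0,"fingers":0.3}
    - {"translation":[0,0.1,8.8],"roll":0,"fingers":1}
    - {"translation":[0,0.1,8.8],"roll":0,"fingers":1}
    - {"translation":[0,0.1,8.8],"roll":0,"fingers":1}
    - {"translation":[0,0.1,8.8],"roll":0,"fingers":1}
    - {"translation":[0,0.1,8.8],"roll":0,"fingers":1}
    - {"translation":[0,0.1,8.8],"roll":0,"fingers":1}
    - {"translation":[0,0.1,8.8],"roll":0,"fingers":1}

```text
clock: 31.7
eef_pos: [0.5334, 0.0243, 0.0531]
tool_rot: [0.707, 0.707, 0.001, 0.002]
ft_force: [-0.8, -1.3, 7.2]
grip_width: 0.0129
```

```bash
python3 -c "
from h import *
go(.5373,-.1538,.12,88.2)"
```

```text
shift [-17.82, 0.42, -6.68] roll 1.8 | j1,j6 [3. 3.] yaw 90.0 t 31.7
```

Request:
play_rows:
  motion:
    - {"translation":[0,0,-1],"roll":0,"fingers":1}
    - {"translation":[0,0,-3],"roll":0,"fingers":1}
    - {"translation":[0,0,-6],"roll":0,"fingers":1}
    - {"translation":[0,0,-9],"roll":0,"fingers":1}
    - {"translation":[-4,0.2,-9],"roll":1.8,"fingers":1}
    - {"translation":[-7,0.4,-9],"roll":1.8,"fingers":1}
    - {"translation":[-10,0.6,-9],"roll":1.8,"fingers":1}
    - {"translation":[-13,0.7,-9],"roll":1.8,"fingers":1}
    - {"translation":[-16,0.7,-9],"roll":1.8,"fingers":1}
    - {"translation":[-17.8,0.7,-9],"roll":1.8,"fingers":1}
    - {"translation":[-17.8,0.7,-9],"roll":1.8,"fingers":1}
    - {"translation":[-17.8,0.7,-9],"roll":1.8,"fingers":1}
    - {"translation":[-17.8,0.7,-9],"roll":1.8,"fingers":1}
    - {"translation":[-17.8,0.7,-9],"roll":1.8,"fingers":1}

```text
clock: 32.87
eef_pos: [0.5388, -0.1521, 0.1412]
tool_rot: [0.718, 0.696, 0.0, -0.001]
ft_force: [-0.1, -0.6, -2.3]
grip_width: 0.0128
```

```bash
cat >> t.py <<'E'
def held(c,col,ztop):
    """recess patches of a held or standing tub -> centre, yaw"""
    hsv=cv2.cvtColor(c['bgr'],cv2.COLOR_BGR2HSV)
    lo,hi={'red':((0,130,50),(7,255,255)),'teal':((75,90,40),(95,255,255)),'ochre':((14,160,70),(25,255,255))}[col]
    P=[r for r in rects(c,cv2.inRange(hsv,lo,hi),ztop,30) if r[2]<24 and r[3]>9]
    for r in P: print('  ',*r)
    return P
E
python3 - <<'E'
from t import *
c=cam('wrist','w16');o=bot.get_obs();print(o['eef_pos'].round(4),o['grip_width'],o['ft_force'].round(1))
held(c,'red',.062+o['eef_pos'][2]-.052)
go(.5373,-.1538,.08,88.2)
E
```

```text
[ 0.5389 -0.152   0.1413] 0.012979518258483732 [ 0.1  1.2 -2.3]
   [360.  77.] [ 0.4519 -0.1054] 18 17 -2.3
   [145.  76.] [ 0.4491 -0.1942] 19 17 -1.6
shift [-0.18, -0.15, 6.13] roll 0.1 | j1,j6 [-16. -14.] yaw 88.3 t 32.9
```

Request:
play_rows:
  motion:
    - {"translation":[-0.1,0.1,2],"roll":0,"fingers":1}
    - {"translation":[-0.1,0.1,4],"roll":0,"fingers":1}
    - {"translation":[-0.1,0.1,5],"roll":0,"fingers":1}
    - {"translation":[-0.1,0.1,5.5],"roll":0,"fingers":1}
    - {"translation":[-0.1,0.1,5.8],"roll":0,"fingers":1}
    - {"translation":[-0.1,0.1,5.8],"roll":0,"fingers":1}
    - {"translation":[-0.1,0.1,5.8],"roll":0,"fingers":1}

```text
clock: 33.5
eef_pos: [0.5406, -0.1543, 0.0841]
tool_rot: [0.718, 0.696, 0.0, 0.001]
ft_force: [0.4, -0.3, -2.9]
grip_width: 0.0129
```

Request:
play_rows:
  motion:
    - {"translation":[0,0,0.3],"roll":0,"fingers":1}
    - {"translation":[0,0,0.6],"roll":0,"fingers":1}
    - {"translation":[0,0,0.8],"roll":0,"fingers":1}
    - {"translation":[0,0,0.9],"roll":0,"fingers":1}
    - {"translation":[0,0,1.0],"roll":0,"fingers":1}
    - {"translation":[0,0,1.0],"roll":0,"fingers":1}

```text
clock: 34.0
eef_pos: [0.54, -0.1543, 0.0733]
tool_rot: [0.718, 0.696, 0.0, 0.0]
ft_force: [-0.2, 0.7, -2.4]
grip_width: 0.0126
```

Request:
play_rows:
  motion:
    - {"translation":[0,0,0.1],"roll":0,"fingers":1}
    - {"translation":[0,0,0.2],"roll":0,"fingers":1}
    - {"translation":[0,0,0.3],"roll":0,"fingers":1}
    - {"translation":[0,0,0.3],"roll":0,"fingers":1}

```text
clock: 34.33
eef_pos: [0.5402, -0.1544, 0.0731]
tool_rot: [0.718, 0.696, 0.0, 0.001]
ft_force: [-6.1, 1.3, 12.6]
grip_width: 0.013
```

Contact at TCP .073, which puts the feet at .020, so the tub is seated. Releasing it and going over the ochre tub.

Request:
play_rows:
  motion:
    - {"translation":[0,0,-0.2],"roll":0,"fingers":0.4}
    - {"translation":[0,0,-0.2],"roll":0,"fingers":-0.4}
    - {"translation":[0,0,-0.2],"roll":0,"fingers":-0.4}
    - {"translation":[0,0,-0.2],"roll":0,"fingers":-0.4}
    - {"translation":[0,0,-3],"roll":0,"fingers":-0.4}
    - {"translation":[0,0,-7],"roll":0,"fingers":-0.4}
    - {"translation":[0,0,-11],"roll":0,"fingers":-0.5}
    - {"translation":[0,0,-15],"roll":0,"fingers":-0.5}
    - {"translation":[0,0,-18],"roll":0,"fingers":-0.5}
    - {"translation":[0,3,-18],"roll":0,"fingers":-0.5}
    - {"translation":[0,6,-18],"roll":0,"fingers":-0.5}
    - {"translation":[0,7,-18],"roll":0,"fingers":-0.5}
    - {"translation":[0,7,-18],"roll":0,"fingers":-0.5}
    - {"translation":[0,7,-18],"roll":0,"fingers":-0.5}

```text
clock: 35.5
eef_pos: [0.6099, -0.1564, 0.2491]
tool_rot: [0.718, 0.696, -0.001, -0.001]
ft_force: [0.2, 0.5, 0.5]
grip_width: 0.0641
```

Run:
```python
from t import *
c=cam('wrist','w17')
for k,z in (('red',.080),('ochre',.06),('teal',.06)): print(k);held(c,k,z)
go(.55,.14,.25,88)
```

```text
red
   [217. 280.] [ 0.7435 -0.2048] 13 12 34.2
   [296. 184.] [ 0.6243 -0.1116] 18 16 88.1
   [209. 184.] [ 0.6218 -0.2033] 17 17 86.1
   [298.  19.] [ 0.4531 -0.1062] 17 17 -2.4
   [206.  19.] [ 0.4499 -0.1977] 18 17 85.0
ochre
   [210. 271.] [ 0.7444 -0.2153] 14 12 28.0
   [498. 142.] [0.5758 0.1898] 16 10 -1.0
   [453. 137.] [0.5744 0.0984] 17 14 1.8
   [454.   6.] [0.4021 0.1019] 16 13 0.8
teal
   [146. 163.] [ 0.5997 -0.279 ] 15 14 87.2
   [ 79. 162.] [ 0.5925 -0.3702] 15 11 -10.9
   [78. 23.] [ 0.4215 -0.3573] 15 12 -4.1
   [148.  13.] [ 0.4284 -0.2658] 15 15 -4.2
shift [29.44, -6.86, -0.03] roll 0.2 | j1,j6 [-14. -13.] yaw 88.2 t 35.5
```

Request:
play_rows:
  motion:
    - {"translation":[29.8,-13,0],"roll":0,"fingers":-0.5}
    - {"translation":[29.8,-13,0],"roll":0,"fingers":-0.5}
    - {"translation":[29.8,-13,0],"roll":0,"fingers":-0.5}
    - {"translation":[29.8,-13,0],"roll":0,"fingers":-0.5}
    - {"translation":[29.8,-13,0],"roll":0,"fingers":-0.5}
    - {"translation":[29.8,-13,0],"roll":0,"fingers":-0.5}
    - {"translation":[29.8,-13,0],"roll":0,"fingers":-0.5}
    - {"translation":[29.8,-13,0],"roll":0,"fingers":-0.5}
    - {"translation":[29.8,-13,4],"roll":0,"fingers":-0.5}
    - {"translation":[29.8,-13,8],"roll":0,"fingers":-0.5}
    - {"translation":[29.8,-13,11],"roll":0,"fingers":-0.5}
    - {"translation":[29.8,-13,11],"roll":0,"fingers":-0.5}
    - {"translation":[29.8,-13,11],"roll":0,"fingers":-0.5}
    - {"translation":[29.8,-13,11],"roll":0,"fingers":-0.5}

```text
clock: 36.72
eef_pos: [0.4902, 0.1453, 0.1422]
tool_rot: [0.718, 0.696, 0.001, 0.001]
ft_force: [-0.1, 0.2, 0.5]
grip_width: 0.0641
```

Run:
```python
from t import *
c=cam('wrist','w18')
held(c,'ochre',.06)
go(.489,.1459,.053,88)
```

```text
[203. 289.] [0.5732 0.0983] 18 14 89.9
   [306. 288.] [0.5753 0.1904] 19 14 85.2
   [188.  85.] [0.4022 0.1022] 19 18 -1.4
   [317.  84.] [0.4042 0.1934] 19 18 -0.6
shift [0.02, -0.23, 8.99] roll 0.2 | j1,j6 [17. 18.] yaw 88.2 t 36.8
```

Request:
play_rows:
  motion:
    - {"translation":[0.1,-0.2,3],"roll":-0.5,"fingers":-0.5}
    - {"translation":[0.1,-0.2,6],"roll":-0.5,"fingers":-0.5}
    - {"translation":[0.1,-0.2,8],"roll":-0.5,"fingers":-0.5}
    - {"translation":[0.1,-0.2,8.8],"roll":-0.5,"fingers":-0.5}
    - {"translation":[0.1,-0.2,8.8],"roll":-0.5,"fingers":-0.5}
    - {"translation":[0.1,-0.2,8.8],"roll":-0.5,"fingers":0.3}
    - {"translation":[0.1,-0.2,8.8],"roll":-0.5,"fingers":1}
    - {"translation":[0.1,-0.2,8.8],"roll":-0.5,"fingers":1}
    - {"translation":[0.1,-0.2,8.8],"roll":-0.5,"fingers":1}
    - {"translation":[0.1,-0.2,8.8],"roll":-0.5,"fingers":1}
    - {"translation":[0.1,-0.2,8.8],"roll":-0.5,"fingers":1}
    - {"translation":[0.1,-0.2,8.8],"roll":-0.5,"fingers":1}
    - {"translation":[0.1,-0.2,8.8],"roll":-0.5,"fingers":1}

```text
clock: 37.85
eef_pos: [0.4886, 0.1468, 0.0539]
tool_rot: [0.715, 0.699, 0.001, 0.001]
ft_force: [-0.7, -0.1, 6.1]
grip_width: 0.0128
```

```bash
python3 -c "
from h import *
print(bot.get_obs()['eef_pos']);go(.5385,-.1547,.19,88.2)"
```

```text
[0.48862174 0.14678656 0.05388435]
shift [-30.02, 5.71, -13.62] roll 0.5 | j1,j6 [17. 18.] yaw 88.7 t 37.9
```

Request:
play_rows:
  motion:
    - {"translation":[0,0,-1],"roll":0,"fingers":1}
    - {"translation":[0,0,-3],"roll":0,"fingers":1}
    - {"translation":[0,0,-6],"roll":0,"fingers":1}
    - {"translation":[0,0,-9],"roll":0,"fingers":1}
    - {"translation":[0,0,-12],"roll":0,"fingers":1}
    - {"translation":[-2,0.5,-14],"roll":0.5,"fingers":1}
    - {"translation":[-5,1,-14],"roll":0.5,"fingers":1}
    - {"translation":[-9,2,-14],"roll":0.5,"fingers":1}
    - {"translation":[-13,2.5,-14],"roll":0.5,"fingers":1}
    - {"translation":[-17,3.2,-14],"roll":0.5,"fingers":1}
    - {"translation":[-21,4,-14],"roll":0.5,"fingers":1}
    - {"translation":[-25,5,-14],"roll":0.5,"fingers":1}
    - {"translation":[-28,5.7,-14],"roll":0.5,"fingers":1}
    - {"translation":[-30,5.7,-14],"roll":0.5,"fingers":1}
    - {"translation":[-30,5.7,-14],"roll":0.5,"fingers":1}
    - {"translation":[-30,5.7,-14],"roll":0.5,"fingers":1}
    - {"translation":[-30,5.7,-14],"roll":0.5,"fingers":1}
    - {"translation":[-30,5.7,-14],"roll":0.5,"fingers":1}

```text
clock: 39.35
eef_pos: [0.5372, -0.1536, 0.1922]
tool_rot: [0.718, 0.696, -0.0, -0.001]
ft_force: [0.2, -0.0, -2.8]
grip_width: 0.0127
```

Run:
```python
from t import *
c=cam('wrist','w19');o=bot.get_obs();print(o['eef_pos'].round(4),o['grip_width'],o['ft_force'].round(1))
print(ray(c,(1,1))[0].round(3))
held(c,'ochre',.058+o['eef_pos'][2]-.0535)
go(.5373,-.1545,.13,88.2)
```

```text
[ 0.5374 -0.1535  0.1923] 0.012798814333133604 [-0.4 -0.4 -3.1]
[ 0.459 -0.152  0.322]
   [359.  84.] [ 0.4532 -0.1055] 19 18 -2.5
   [146.  84.] [ 0.4503 -0.1977] 20 18 -1.6
shift [-0.1, -0.0, 6.23] roll 0.1 | j1,j6 [-16. -14.] yaw 88.3 t 39.4
```

Request:
play_rows:
  motion:
    - {"translation":[0,0,2],"roll":0,"fingers":1}
    - {"translation":[0,0,4],"roll":0,"fingers":1}
    - {"translation":[0,0,5],"roll":0,"fingers":1}
    - {"translation":[0,0,5.3],"roll":0,"fingers":1}
    - {"translation":[0,0,5.3],"roll":0,"fingers":1}
    - {"translation":[0,0,5.6],"roll":0,"fingers":1}
    - {"translation":[0,0,5.9],"roll":0,"fingers":1}
    - {"translation":[0,0,6.2],"roll":0,"fingers":1}
    - {"translation":[0,0,6.3],"roll":0,"fingers":1}
    - {"translation":[0,0,6.3],"roll":0,"fingers":1}

```text
clock: 40.23
eef_pos: [0.5375, -0.1548, 0.1293]
tool_rot: [0.718, 0.696, -0.0, -0.0]
ft_force: [0.5, -0.9, -3.7]
grip_width: 0.0126
```

Request:
play_rows:
  motion:
    - {"translation":[0,0,0.1],"roll":0,"fingers":1}
    - {"translation":[0,0,0.2],"roll":0,"fingers":1}
    - {"translation":[0,0,0.3],"roll":0,"fingers":1}
    - {"translation":[0,0,0.3],"roll":0,"fingers":1}

```text
clock: 40.57
eef_pos: [0.5378, -0.1549, 0.1279]
tool_rot: [0.718, 0.696, 0.0, 0.001]
ft_force: [-2.6, 1.5, 4.4]
grip_width: 0.0129
```

Request:
play_rows:
  motion:
    - {"translation":[0,0,-0.1],"roll":0,"fingers":0.4}
    - {"translation":[0,0,-0.1],"roll":0,"fingers":-0.4}
    - {"translation":[0,0,-0.1],"roll":0,"fingers":-0.4}
    - {"translation":[0,0,-0.1],"roll":0,"fingers":-0.4}
    - {"translation":[0,0,-3],"roll":0,"fingers":-0.4}
    - {"translation":[0,0,-7],"roll":0,"fingers":-0.4}
    - {"translation":[0,0,-11],"roll":0,"fingers":-0.5}
    - {"translation":[0,0,-14],"roll":0,"fingers":-0.5}
    - {"translation":[0,3,-16],"roll":0,"fingers":-0.5}
    - {"translation":[-3,5,-16],"roll":0,"fingers":-0.5}
    - {"translation":[-7,6,-16],"roll":0,"fingers":-0.5}
    - {"translation":[-8,6,-16],"roll":0,"fingers":-0.5}
    - {"translation":[-8,6,-16],"roll":0,"fingers":-0.5}
    - {"translation":[-8,6,-16],"roll":0,"fingers":-0.5}

```text
clock: 41.73
eef_pos: [0.5947, -0.2371, 0.2853]
tool_rot: [0.719, 0.695, -0.0, -0.001]
ft_force: [-0.7, 0.7, -0.4]
grip_width: 0.064
```

Run:
```python
from t import *
c=cam('wrist','w20')
for k,z in (('ochre',.132),('teal',.058)): print(k);held(c,k,z)
go(.5105,-.3181,.22,85.6)
```

```text
ochre
   [286. 202.] [ 0.6234 -0.2037] 18 15 87.9
   [370. 201.] [ 0.6261 -0.1116] 17 16 87.1
   [380.  36.] [ 0.4536 -0.1065] 17 16 -2.8
   [289.  27.] [ 0.4504 -0.1983] 17 17 -2.2
teal
   [219. 166.] [ 0.6003 -0.279 ] 15 14 87.6
   [148. 164.] [ 0.5934 -0.3713] 15 14 -6.8
   [149.  28.] [ 0.4208 -0.3583] 14 14 -9.1
   [223.  24.] [ 0.4276 -0.266 ] 15 14 85.9
shift [-8.46, -8.15, 6.58] roll 2.6 | j1,j6 [-22. -20.] yaw 88.2 t 41.8
```

View pics/w20.png

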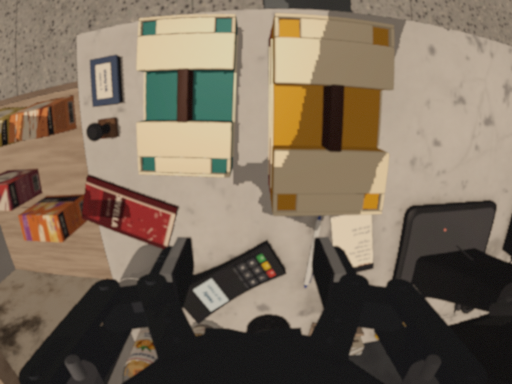

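The view shows ochre seated on red (lid around (330,115)), with teal at (187,95) undisturbed. The ink pad is at (106,80) and the stamp at (100,128), both untouched. Picking teal.

Request:
play_rows:
  motion:
    - {"translation":[-4,-4,0],"roll":2.6,"fingers":-0.5}
    - {"translation":[-8.5,-8.1,2],"roll":2.6,"fingers":-0.5}
    - {"translation":[-8.5,-8.1,5],"roll":2.6,"fingers":-0.5}
    - {"translation":[-8.5,-8.1,9],"roll":2.6,"fingers":-0.5}
    - {"translation":[-8.5,-8.1,13],"roll":2.6,"fingers":-0.5}
    - {"translation":[-8.5,-8.1,14.5],"roll":2.6,"fingers":-0.5}
    - {"translation":[-8.5,-8.1,14.5],"roll":2.6,"fingers":-0.5}
    - {"translation":[-8.5,-8.1,14.5],"roll":2.6,"fingers":-0.5}
    - {"translation":[-8.5,-8.1,14.5],"roll":2.6,"fingers":-0.5}

```text
clock: 42.53
eef_pos: [0.5129, -0.3188, 0.1437]
tool_rot: [0.733, 0.68, 0.001, 0.002]
ft_force: [0.5, -0.4, 0.3]
grip_width: 0.0641
```

Run:
```python
from t import *
c=cam('wrist','w21')
held(c,'teal',.058)
go(.5105,-.3187,.053,85.6)
```

```text
[202. 287.] [ 0.5942 -0.3715] 17 12 88.2
   [304. 287.] [ 0.6007 -0.2788] 17 13 82.9
   [317.  83.] [ 0.4284 -0.266 ] 18 17 -3.3
   [189.  83.] [ 0.4215 -0.3582] 18 16 -5.5
shift [0.05, -0.33, 9.13] roll 0.1 | j1,j6 [-32. -28.] yaw 85.7 t 42.6
```

Teal centre is (.5112, −.3186).

Request:
play_rows:
  motion:
    - {"translation":[0,-0.2,3],"roll":0,"fingers":-0.5}
    - {"translation":[0,-0.2,6],"roll":0,"fingers":-0.5}
    - {"translation":[0,-0.2,8],"roll":0,"fingers":-0.5}
    - {"translation":[0,-0.2,8.9],"roll":0,"fingers":-0.5}
    - {"translation":[0,-0.2,8.9],"roll":0,"fingers":-0.5}
    - {"translation":[0,-0.2,8.9],"roll":0,"fingers":0.3}
    - {"translation":[0,-0.2,8.9],"roll":0,"fingers":1}
    - {"translation":[0,-0.2,8.9],"roll":0,"fingers":1}
    - {"translation":[0,-0.2,8.9],"roll":0,"fingers":1}
    - {"translation":[0,-0.2,8.9],"roll":0,"fingers":1}
    - {"translation":[0,-0.2,8.9],"roll":0,"fingers":1}
    - {"translation":[0,-0.2,8.9],"roll":0,"fingers":1}
    - {"translation":[0,-0.2,8.9],"roll":0,"fingers":1}

```text
clock: 43.67
eef_pos: [0.5107, -0.3193, 0.0542]
tool_rot: [0.734, 0.68, 0.001, 0.001]
ft_force: [0.1, 1.3, 6.2]
grip_width: 0.0129
```

```bash
python3 -c "
from h import *
print(bot.get_obs()['eef_pos']);go(.5384,-.155,.25,88.2)"
```

```text
[ 0.51065273 -0.31925631  0.05421255]
shift [16.57, 1.57, -19.59] roll -2.6 | j1,j6 [-32. -28.] yaw 85.6 t 43.7
```

Request:
play_rows:
  motion:
    - {"translation":[0,0,-1],"roll":0,"fingers":1}
    - {"translation":[0,0,-3],"roll":0,"fingers":1}
    - {"translation":[0,0,-6],"roll":0,"fingers":1}
    - {"translation":[0,0,-10],"roll":0,"fingers":1}
    - {"translation":[0,0,-14],"roll":0,"fingers":1}
    - {"translation":[0,0,-18],"roll":0,"fingers":1}
    - {"translation":[0,0,-19.5],"roll":0,"fingers":1}
    - {"translation":[0,0,-19.5],"roll":0,"fingers":1}
    - {"translation":[4,0.4,-19.5],"roll":-2.6,"fingers":1}
    - {"translation":[7,0.8,-19.5],"roll":-2.6,"fingers":1}
    - {"translation":[10,1.2,-19.5],"roll":-2.6,"fingers":1}
    - {"translation":[13,1.5,-19.5],"roll":-2.6,"fingers":1}
    - {"translation":[15.5,1.6,-19.5],"roll":-2.6,"fingers":1}
    - {"translation":[16.6,1.6,-19.5],"roll":-2.6,"fingers":1}
    - {"translation":[16.6,1.6,-19.5],"roll":-2.6,"fingers":1}
    - {"translation":[16.6,1.6,-19.5],"roll":-2.6,"fingers":1}
    - {"translation":[16.6,1.6,-19.5],"roll":-2.6,"fingers":1}
    - {"translation":[16.6,1.6,-19.5],"roll":-2.6,"fingers":1}

```text
clock: 45.17
eef_pos: [0.5376, -0.1557, 0.2465]
tool_rot: [0.719, 0.695, -0.001, -0.0]
ft_force: [-0.1, -0.3, -4.8]
grip_width: 0.0129
```

Run:
```python
from t import *
c=cam('wrist','w22');o=bot.get_obs();print(o['eef_pos'].round(4),o['grip_width'],o['ft_force'].round(1))
held(c,'teal',.058+o['eef_pos'][2]-.0538)
go(.5384,-.155,.182,88.2)
```

```text
[ 0.5377 -0.1557  0.2468] 0.012888503425243713 [-0.3  0.2 -5.1]
   [359.  83.] [ 0.4533 -0.1074] 19 17 -1.7
   [146.  83.] [ 0.4503 -0.1992] 19 17 -1.9
shift [0.08, 0.07, 6.48] roll -0.1 | j1,j6 [-16. -14.] yaw 88.1 t 45.2
```

Request:
play_rows:
  motion:
    - {"translation":[0.1,0.05,2],"roll":0,"fingers":1}
    - {"translation":[0.1,0.05,4],"roll":0,"fingers":1}
    - {"translation":[0.1,0.05,5],"roll":0,"fingers":1}
    - {"translation":[0.1,0.05,5.4],"roll":0,"fingers":1}
    - {"translation":[0.1,0.05,5.4],"roll":0,"fingers":1}
    - {"translation":[0.1,0.05,5.6],"roll":0,"fingers":1}
    - {"translation":[0.1,0.05,5.9],"roll":0,"fingers":1}
    - {"translation":[0.1,0.05,6.2],"roll":0,"fingers":1}
    - {"translation":[0.1,0.05,6.3],"roll":0,"fingers":1}
    - {"translation":[0.1,0.05,6.3],"roll":0,"fingers":1}

```text
clock: 46.05
eef_pos: [0.5386, -0.1535, 0.1843]
tool_rot: [0.718, 0.696, -0.0, -0.0]
ft_force: [-0.2, 0.7, -4.7]
grip_width: 0.0124
```

Request:
play_rows:
  motion:
    - {"translation":[0,0,0.1],"roll":0,"fingers":1}
    - {"translation":[0,0,0.2],"roll":0,"fingers":1}
    - {"translation":[0,0,0.3],"roll":0,"fingers":1}
    - {"translation":[0,0,0.3],"roll":0,"fingers":1}

```text
clock: 46.38
eef_pos: [0.5389, -0.1536, 0.1822]
tool_rot: [0.718, 0.696, 0.0, 0.0]
ft_force: [-1.8, 1.1, 0.0]
grip_width: 0.0129
```

Request:
play_rows:
  motion:
    - {"translation":[0,0,0],"roll":0,"fingers":0.4}
    - {"translation":[0,0,0],"roll":0,"fingers":-0.4}
    - {"translation":[0,0,0],"roll":0,"fingers":-0.4}
    - {"translation":[0,0,0],"roll":0,"fingers":-0.4}
    - {"translation":[0,0,-3],"roll":0,"fingers":-0.4}
    - {"translation":[0,0,-7],"roll":0,"fingers":-0.4}
    - {"translation":[0,0,-11],"roll":0,"fingers":-0.4}
    - {"translation":[0,0,-14],"roll":0,"fingers":-0.4}
    - {"translation":[0,3,-16],"roll":0,"fingers":-0.4}
    - {"translation":[0,6,-16],"roll":0,"fingers":-0.4}
    - {"translation":[0,6,-16],"roll":0,"fingers":-0.4}
    - {"translation":[0,6,-16],"roll":0,"fingers":-0.4}
    - {"translation":[0,6,-16],"roll":0,"fingers":-0.4}

```text
clock: 47.47
eef_pos: [0.5984, -0.1554, 0.3405]
tool_rot: [0.718, 0.696, -0.0, -0.001]
ft_force: [0.2, 1.0, -0.0]
grip_width: 0.0599
```

Run:
```python
from t import *
c=cam('wrist','w23')
held(c,'teal',.186)
s=cam('side');im=s['bgr'][100:230,190:350];cv2.imwrite('pics/fin.png',cv2.resize(im,None,fx=4.5,fy=4,interpolation=cv2.INTER_CUBIC))
o=bot.get_obs();print(o['clock'],o['eef_pos'].round(3),o['ft_force'].round(1))
```

```text
[297. 201.] [ 0.6262 -0.1106] 16 14 88.1
   [208. 201.] [ 0.6233 -0.2029] 16 14 88.3
   [301.  28.] [ 0.4541 -0.1055] 16 15 -2.3
   [203.  28.] [ 0.451  -0.1978] 16 15 -1.5
47.5667 [ 0.598 -0.155  0.341] [-0.  -0.4 -0.4]
```

View pics/fin.png

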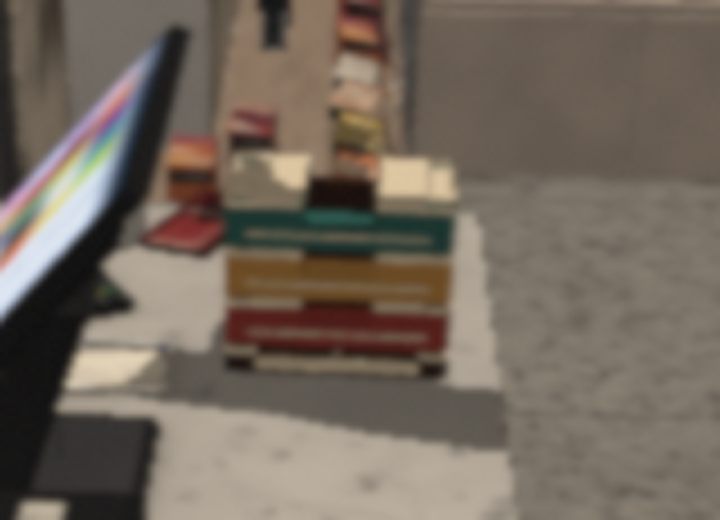

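```bash
python3 -c "
from workcell import bot
print(bot.job_done())"
```

```text
the job is handed in; nothing more can be done
None
```

The order is packed and handed in at 47.6 s. All four pieces from the nearer board lie flat in their own tray pockets, and the tubs are stacked red, ochre, teal from the bottom.

- **Knocked tub:** the ochre tub was knocked up against the red one during the run. I measured it again before gripping it, and it caused no trouble.
- **Chocolate:** the last view before stacking showed every piece flat in its pocket. They cannot be seen under the stack, so I did not check them again afterwards.
- **Stack:** the top tub measured about (.5387, −.1542) with yaw −1.8°, against the tray's (.5373, −.1538) and −1.8°. Each tub made contact at its seated height, and the side view shows a level, close stack.
- **Stamp and ink pad:** the picture taken just before I picked the teal tub showed both in place. I did not look at them again after that.

No check failed or disagreed.

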